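Fit the battery stick in a work lamp and lock its lid with the T stud

ROBOT

A 6-joint arm with a two-finger parallel gripper is mounted at the origin on the work surface. World frame = base frame: x ahead of the robot, y to its left, z up, the work surface at z = 0. Lengths are in m, angles in rad, forces in N, time in s.
With the tool pointing down it reaches from about 0.3 to 0.75 m from the base axis. Payload 8.5 kg.
Tool frame: the origin (TCP) lies midway between the tips of the shut fingers; the grasp point (between the pads) lies 19 mm behind it; z points along the fingers, y is the line along which they close (so a half turn about z gives the same grasp; the last joint's range is limited). The gripper opens to 85 mm and grips with 20 to 120 N. Pads are 22 mm wide; open, the fingers measure 114 mm over their backs; the gripper's body (76 mm by 85 mm) begins 54 mm behind the grasp point. The pads swing forward as they close: fully open they stand 13 mm farther back than shut.
Start: joints at [1.029, 0.381, 1.297, -0, 1.464, -0.215], TCP at [0.177, 0.521, 0.231] pointing down, gripper open.
Joint ranges: [-3.11, 3.11], [-0.89, 2.33], [0.22, 2.48], [-1.42, 4.56], [0.17, 2.85], [-2.88, 2.88]. Speed limits (rad/s): [2.39, 2.39, 3.14, 3.14, 3.14, 3.14].

INTERFACE

Orientations are given as a unit quaternion [w, x, y, z].
In Python, from workcell import observe, read_camera, camera_info, job_done, look_for, masks_of, spot_point gives the robot as it stands.
- The arm moves only by the tool play_rows, never from a script. Its argument "rows" is one flat list of numbers, 5 for each row, row after row: the closure in counts, from 0 (fully open) to 255 (shut), then the shift along the tool's x, y, z in cm, then the turn about the tool's z in rad. In form: [fingers, x, y, z, twist, fingers, x, y, z, twist, ...]. A call has 1 to 10 rows; each row shifts and turns the commanded pose from where the row before left it, along the tool's axes as they then stand; what a row does not reach is not made up. A row lasts 1/10 s, in which the tool goes at most 50 mm and 8.59 degrees, less where a joint would pass 70% of its speed; a pose out of reach is approached as far as the arm can. A call is refused whole if a number of a shift passes 5 or a number of a turn 0.15, either way. A call with a gripper value outside its range is refused whole. The fingers move at their own pace and stop on an object; "newtons" is the grip in N (left out, the last holds). Time passes only in rows, so rows that do not move let the fingers close. It gives the time, the measured TCP pose, the force, the opening and the grip force at its end, in the units of the state.
- observe(): the state, without advancing time (a new reading comes with each control period).
- read_camera(name): name is "scene" or "top"; returns the picture (420x560x3 uint8, red, green, blue); there is no depth.
- camera_info(name): a dict with "intrinsics" (3x3 intrinsics, pixels), "k1" (the pictures are not rectified: a ray, as slopes to the right and down, at radius r is drawn at 1 + k1 r^2 times it, then the intrinsics apply), "position" and "orientation" of the camera in the world. Camera axes: x right, y down, z forward; pixel columns grow to the right and rows downward; lengths in m; the calibration is good to about 2 mm. A picture is of the moment at which its call begins. camera_info takes no time and is no camera call.
- job_done(): hands the job in; it is judged then, once.
Trained networks look in the newest picture that a camera, given by its name, has taken for a name from the list of things; names that differ only in an ending like _2 or _b are one class to them, and where a whole thing is asked for, a point or a joint stands for the part that bears it (a point fixed in the world has none). Each returns a list of dicts, best first, with "p" (0 to 1); they miss things now and then, are a little off and sometimes report something else, mostly with a low value. They report only what shows in the picture. A call takes as long as a camera call. They do not tell look-alikes from the thing itself.
- look_for(label, camera): "extent" ([left, top, right, bottom] in pixels, round what is visible of it).
- masks_of(label, camera): "region" (420x560 bool, what is visible of it) and "extent" ([left, top, right, bottom] in pixels, round what is visible of it).
- spot_point(label, camera): "xy" ([column, row] in pixels: a listed point, or the origin of a listed thing).
The state is a dict: "clock": time; "qpos": joint angles; "joint_velocities": joint speeds; "effort": joint torques, N m; "position": TCP position; "tool_rot": TCP orientation; "force": force on the tool from outside, world axes, zero at the start; "wrist_torque": the same for the moment, N m; "grip_width": finger opening in m; "finger_force": force on a finger pad.
Only numpy, scipy, OpenCV 4.12 (cv2) and the standard library are available. Lean on these libraries where they do the work, as an engineer would, in place of code of your own. Each camera call takes 0.05 s, during which the arm holds its last target. There are 200 camera calls.

TASK

The work lamp lies face down with its battery bay open. Take the charged battery stick from the charger and load it: flat end against the spring contact, push the spring back, and tip the button end down until the stick lies flat in its saddles. Then shut the lid, take the T stud from the parts stand, pass it through the slots of lid and lamp until its flange sits on the lid, turn it a quarter turn so that it holds, and leave the other things on the bench where they are.

Things in the scene. Friction and masses are not known exactly. Their poses are not given: they have to be found in the camera images.
- lamp: Grey work lamp lying face down, fixed: case 213 x 108 mm, 64 mm high, on a black bezel 225 x 120 mm; steel tube stand folded round the far end, out to x = 134, 30 mm high. Origin on the bench under the case: x runs along the open battery bay from spring contact to fixed contact, y across, z up. Case ends at x = -115 and 98.
- bay (a point): Where the middle of the seated stick lies: x 7, y 0, z 44 mm in the lamp's frame, axes as the lamp's; the stick is then level, button on the fixed contact. Bay: inside x -62 to 62 and y -46 to 46, floor 22 mm up, rim 64 mm up all round (the fixed contact is in the solid end at x = 62). V saddles at x -33..-17 and 32..48 carry the stick; between them fingers have room down to the floor.
- contact (a joint): Travel of the spring contact in m: 0 free (its face at x = -41 mm in the lamp's frame), growing as it is pushed towards -x, 0.016 at the stop (about 2 N to start it, 10 N at the stop). Seated, the stick holds it near 0.007.
- contact_face (a point): Centre of the face of the spring contact: a brass disc of 20 mm diameter that looks along the lamp's +x, 44 mm above the bench; it moves with the contact.
- cell_center (a point): Middle of the battery stick: a bare metal cylinder of 34 mm diameter, 110 mm long over all (the last 4 mm at the +x end are a button of 12 mm diameter; the -x end is flat, next to a black band), about 0.24 kg. x along the stick towards the button. At the start it lies level in the V saddles of the charger, its axis 40 mm above the bench.
- cell_button (a point): Tip of the button, 55 mm from the stick's middle.
- charger: Black bench charger, fixed: base 164 x 80 x 18 mm, two V saddles at x = +-30 mm (14 mm long each) and an end post at each end (inner faces at x = +-60 mm, 48 mm high, 40 mm wide). Origin under its middle, on the bench; x along the stick. Fingers reach the stick between the saddles.
- lid (a joint): Angle of the lamp's lid in rad: 0 shut, 1.4 to 1.7 (near upright) at the start. Stiff hinge: it stays where it is left; 2 N at the edge moves it. Flat panel 209 x 108 x 5 mm with a slot 40 mm (along y) by 17 mm near its free edge, which lies over the lamp's slot when shut. Its outer face (top, when shut) is 2.5 mm off the line from hinge to edge.
- lid_hinge (a point): Middle of the hinge axis, at x = 98, z = 66.5 mm in the lamp's frame; the axis runs along the lamp's y. The lid stands up at this end and swings over towards the lamp's -x to shut.
- lid_edge (a point): Middle of the lid's free edge, 213 mm from the hinge axis.
- slot (a point): Middle of the slot in the lamp's steel latch plate, at its top face: x = -90, z = 64 mm in the lamp's frame. The slot is 36 mm long along the lamp's y and 13 mm wide along x; the plate is 5 mm thick, with a hollow below. The top of the shut lid is 5 mm above this point.
- stud_grip (a point): Middle of the wing of the upright T stud (70 g). Wing: black plate 46 mm long (x), 10 mm thick (y), 42 mm high. Below it a steel flange, 44 mm diameter, 4 mm thick, underside 25 mm below this point; then a shank and the crossbar, 30 mm long (along x, like the wing) by 8 mm, bottom 45 mm below this point. Seated in the lamp, this point is 30 mm above slot, the crossbar 3 mm below the plate.
- stand: Aluminium parts stand, fixed: block 130 x 66 x 34 mm, origin under its middle on the bench. The stud stands with its shank in a round hole (37 mm diameter, 27 mm deep) at x = -28 mm, its flange on the block's top; steel pins up to 64 mm high stand at x = 24 to 48 mm.
- driver: Red and black cordless impact driver standing on its battery, 0.21 m high; leave it alone.
- spray: Spray can, 54 mm diameter, 170 mm high; leave it alone.
- screwdriver: Screwdriver with a red handle lying on the bench; leave it alone.
- spanner: Steel spanner lying on the bench; leave it alone.
- coupling: Brass hose coupling standing on the bench, 36 mm diameter, 58 mm high; leave it alone.
- tin: Small open steel tin, 90 x 70 x 30 mm; leave it alone.
- meter: Yellow and black multimeter lying on the bench, 154 x 82 x 36 mm; leave it alone.
- cell: The battery stick: same point and axes as the point at its middle.
- stud: The T stud: origin at the centre of the underside of its flange, axes as the point on its wing.
Not all that is in view belongs to the job. What is meant by the stud is not pink, and is the smaller of those in its own colour.

How it is judged:
By the outcome, as a careful person would: the job done as asked, in the order asked, and still so for the second after the job is handed in, with the robot touching nothing.
It also fails if it takes over 67 s, if anything falls off the work surface, if the arm or the gripper's body presses on something with over 40 N, if the wrist force passes 120 N, or if a joint passes its speed limit or range.

## Working session

There is one attempt and no reset: what is moved stays moved. The work goes in short steps, Python scripts to look and compute and a tool call to move; the robot and the scene stay as the last step left them, time stands still between calls to the robot, and variables do not carry over. Pictures are saved under pics/ and viewed, at most 10 in all, crops included, and the job is handed in when it is done.

Besides the shell and the picture viewer there is one more tool, called after "Request:" as a command line: name --argument value ..., lists and objects as JSON in quotes. play_rows: Moves the arm, as the interface text tells. Its arguments: {"type":"object","properties":{"rows":{"type":"array"},"newtons":{"type":"number"}},"required":["rows"]}

```bash
ls; mkdir -p pics; cat > h.py <<'E'
import numpy as np, cv2, json
from workcell import *
from scipy.spatial.transform import Rotation as R
def rot(q): return R.from_quat([q[1],q[2],q[3],q[0]]).as_matrix()
def ray(cam,uv,info=None):
    i=info or camera_info(cam); K=np.array(i["intrinsics"]); k=i["k1"]
    d=np.array([(uv[0]-K[0,2])/K[0,0],(uv[1]-K[1,2])/K[1,1]]); s=d.copy()
    for _ in range(30): s=d/(1+k*(s@s))
    v=rot(i["orientation"])@np.array([s[0],s[1],1]); return np.array(i["position"]),v/np.linalg.norm(v)
def proj(cam,P,info=None):
    i=info or camera_info(cam); K=np.array(i["intrinsics"]); c=rot(i["orientation"]).T@(np.array(P)-np.array(i["position"]))
    s=c[:2]/c[2]; s=s*(1+i["k1"]*(s@s)); return np.array([K[0,0]*s[0]+K[0,2],K[1,1]*s[1]+K[1,2]])
def atz(cam,uv,z,info=None):
    p,v=ray(cam,uv,info); return p+v*(z-p[2])/v[2]
def tri(rs):
    A=0;b=0
    for p,v in rs: M=np.eye(3)-np.outer(v,v); A=A+M; b=b+M@p
    X=np.linalg.solve(A,b); return X,[np.linalg.norm(np.cross(v,X-p)) for p,v in rs]
E
python3 - <<'E'
from h import *
np.set_printoptions(precision=4,suppress=True)
s=observe(); print(s)
ims=[]
for c in("scene","top"):
    im=read_camera(c); ims.append(im); print(c,camera_info(c)); cv2.imwrite(f"pics/{c}0.png",im[:,:,::-1])
    for n in ["lamp","bay","contact_face","cell_center","cell_button","charger","lid_hinge","lid_edge","slot","stud_grip","stand","stud"]:
        print(c,n,[(np.round(d["xy"],1).tolist(),round(d["p"],2)) for d in spot_point(n,c)][:4])
E
```

```text
pics
{'clock': 0.0, 'qpos': array([ 1.0287,  0.3812,  1.2983, -0.    ,  1.4636, -0.2153]), 'joint_velocities': array([-0.0012, -0.0001, -0.0025, -0.0002, -0.0019, -0.0025]), 'effort': array([  0.0001, -44.8467, -23.1279,  -0.0001,   0.0048,   0.0001]), 'position': array([0.1764, 0.5206, 0.2307]), 'tool_rot': array([-0.0003,  0.1627,  0.9867, -0.0007]), 'force': array([-0.9694,  0.1788,  0.161 ]), 'wrist_torque': array([ 0.0019, -0.0387, -0.0306]), 'finger_force': 0.0, 'grip_width': 0.08524355316026588}
scene {'intrinsics': array([[490.8659,   0.    , 272.0234],
       [  0.    , 490.8659, 209.9829],
       [  0.    ,   0.    ,   1.    ]]), 'k1': 0.009781977490356735, 'position': array([1.153 , 0.6203, 1.0633]), 'orientation': array([-0.1337,  0.3656,  0.862 , -0.3247])}
scene lamp [([238.1, 190.9], 0.92)]
scene bay [([232.8, 177.8], 0.83), ([288.4, 174.3], 0.74), ([352.1, 212.2], 0.67)]
scene contact_face [([245.6, 185.8], 0.48)]
scene cell_center [([289.8, 262.4], 0.96), ([396.5, 340.3], 0.73)]
scene cell_button [([282.3, 249.3], 0.69)]
scene charger [([294.9, 271.8], 0.76), ([256.4
[... 596 characters left out ...]
y([ 0.034 , -0.6971,  0.7156, -0.0277])}
top lamp [([341.2, 229.4], 0.68), ([318.1, 273.9], 0.6), ([345.7, 228.2], 0.47), ([292.1, 162.1], 0.36)]
top bay [([344.7, 227.9], 0.61)]
top contact_face [([239.8, 198.6], 0.7), ([331.4, 229.6], 0.52)]
top cell_center [([239.1, 197.3], 0.69)]
top cell_button [([252.2, 201.5], 0.91)]
top charger [([239.0, 202.0], 0.83)]
top lid_hinge [([373.6, 225.9], 0.56), ([239.3, 201.2], 0.37)]
top lid_edge [([379.9, 222.7], 0.88)]
top slot [([316.5, 226.5], 0.62)]
top stud_grip [([198.5, 253.7], 0.7), ([162.9, 275.9], 0.61), ([194.3, 220.3], 0.46)]
top stand [([208.5, 248.5], 0.69)]
top stud [([193.1, 253.2], 0.69), ([166.5, 277.4], 0.58), ([196.5, 211.6], 0.42)]
```

```bash
python3 - <<'E'
import cv2,numpy as np
a=cv2.imread("pics/scene0.png");b=cv2.imread("pics/top0.png")
A=cv2.resize(a[60:380,150:470],(0,0),fx=1.25*1.0,fy=1.25)
cv2.imwrite("pics/s_full.png",cv2.resize(a[70:400,110:550],(792,594),interpolation=cv2.INTER_CUBIC))
cv2.imwrite("pics/t_full.png",cv2.resize(b[120:330,120:400],(792,594),interpolation=cv2.INTER_CUBIC))
E
```

```text
(no output)
```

View pics/s_full.png

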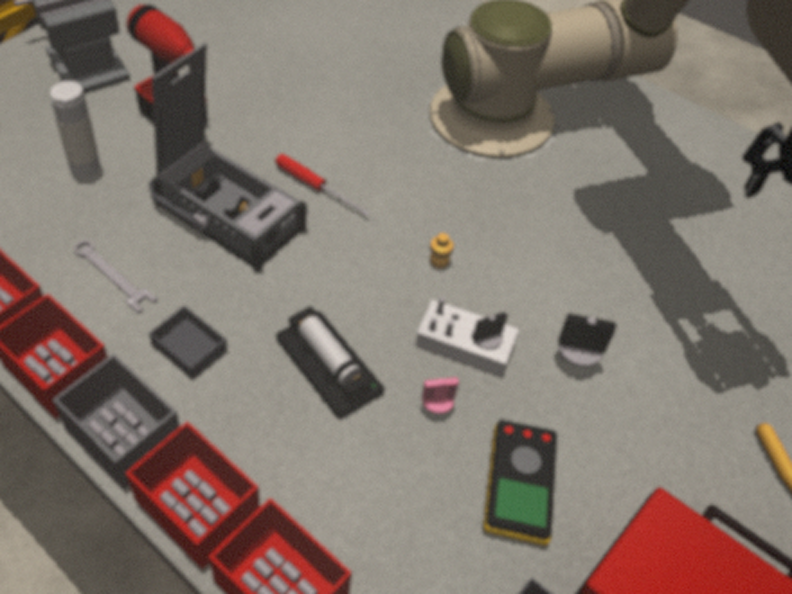

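View pics/t_full.png

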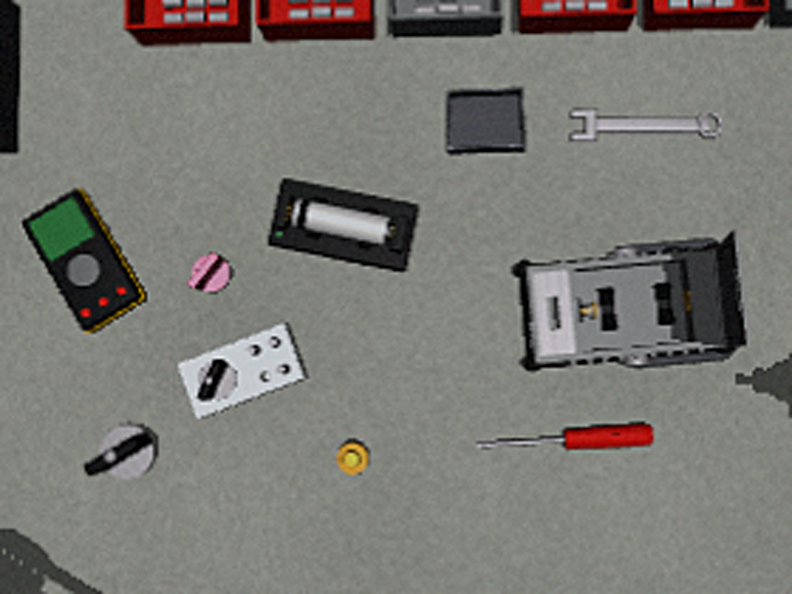

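The scene shows three T studs: a pink one at scene (352,293) / top (194,216), a large black one at scene (436,255) / top (163,278), and a smaller black one in the stand at scene (383,253) / top (195,253). The small one in the stand fits: it isn't pink and is the smaller of the two black ones. I'll enlarge that area to confirm and save masks.

```bash
python3 - <<'E'
from h import *
a=cv2.imread("pics/scene0.png");b=cv2.imread("pics/top0.png")
def crop(im,x,y,w,h,W,H): return cv2.resize(im[y:y+h,x:x+w],(W,H),interpolation=cv2.INTER_CUBIC)
# lamp: top 300..385 x 195..258 ; scene 185..285 x 85..225
cv2.imwrite("pics/lamp.png",np.hstack([crop(b,298,195,90,64,450,320*1),crop(a,185,90,70,64,350,320)]) if 0 else np.vstack([np.hstack([crop(b,300,196,80,60,400,300),crop(a,190,150,80,60,400,300)]),np.hstack([crop(b,145,235,80,60,400,300),crop(a,335,225,120,90,400,300)])]))
D={}
for c in("scene","top"):
    read_camera(c)
    for n in ["lamp","lid","cell","charger","stand","stud","contact_face"]:
        r=masks_of(n,c); print(c,n,[(round(d["p"],2),np.round(d["extent"]).astype(int).tolist(),int(d["region"].sum())) for d in r][:4])
        for k,d in enumerate(r[:4]): D[f"{c}_{n}_{k}"]=d["region"]
np.savez("m.npz",**D)
E
```

```text
scene lamp [(0.59, [193, 98, 281, 218], 4998)]
scene lid [(0.63, [195, 92, 223, 166], 1611)]
scene cell [(0.59, [192, 96, 279, 221], 5012), (0.55, [277, 245, 314, 283], 582)]
scene charger [(0.66, [265, 241, 324, 302], 1298)]
scene stand [(0.86, [342, 236, 398, 277], 1207)]
scene stud [(0.8, [344, 282, 365, 301], 352), (0.59, [374, 244, 393, 262], 283), (0.58, [419, 244, 456, 274], 689), (0.44, [276, 245, 310, 281], 516)]
scene contact_face [(0.61, [378, 305, 419, 375], 2345), (0.41, [180, 73, 220, 136], 1064), (0.22, [153, 201, 200, 244], 377)]
top lamp [(0.63, [303, 204, 389, 250], 3222), (0.62, [413, 183, 445, 206], 547), (0.24, [400, 248, 465, 269], 1510)]
top lid [(0.82, [373, 196, 386, 244], 378)]
top cell [(0.68, [221, 190, 260, 208], 352)]
top charger [(0.9, [214, 186, 268, 219], 768), (0.66, [298, 202, 388, 256], 3153), (0.25, [376, 202, 385, 244], 355)]
top stand [(0.68, [186, 234, 228, 268], 720)]
top stud [(0.67, [151, 270, 176, 290], 309), (0.53, [187, 208, 200, 222], 117), (0.51, [188, 246, 202, 263], 124)]
top contact_face []
```

View pics/lamp.png

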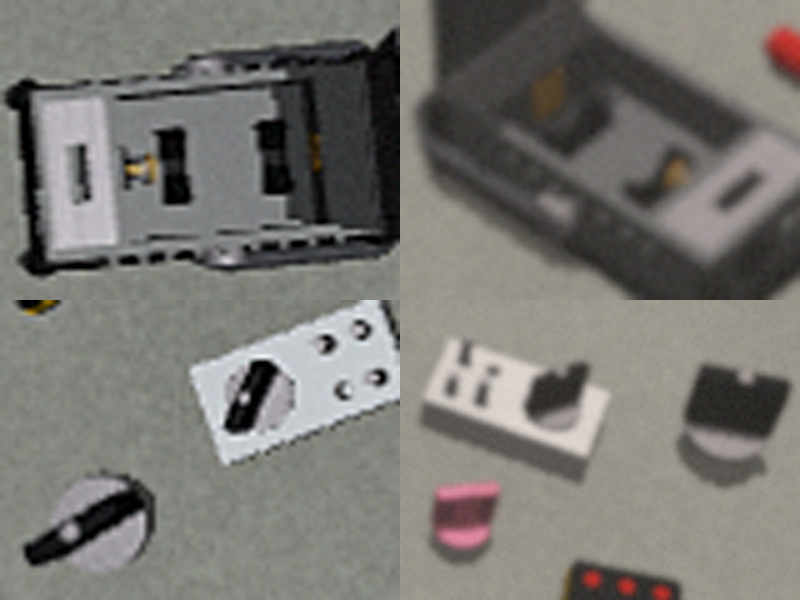

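The crop confirms it: the stud in the stand (top (195,253), scene (383,253)) is the smaller black one. The free-standing one at top (166,277) is clearly larger. Slot is at top ≈(315.4,230.4), scene ≈(257.8,188.0). Next I'll fit precise poses with an edge fit.

```bash
cat > fit.py <<'E'
from h import *
from scipy.optimize import minimize
np.set_printoptions(precision=4,suppress=True)
I={c:camera_info(c) for c in("scene","top")}
def G(c,f):
    g=cv2.GaussianBlur(cv2.imread(f).astype(np.float32),(0,0),0.8)
    gx=cv2.Sobel(g,-1,1,0,ksize=3);gy=cv2.Sobel(g,-1,0,1,ksize=3); return gx.sum(2)/3,gy.sum(2)/3
E_={c:G(c,f"pics/{c}0.png") for c in I}
def seg(a,b,n=40): t=np.linspace(0.03,.97,n)[:,None]; return np.array(a)*(1-t)+np.array(b)*t
def rect(x0,x1,y0,y1,z,skip=()):
    P=[(x0,y0,z),(x1,y0,z),(x1,y1,z),(x0,y1,z)]
    return [(P[i],P[(i+1)%4]) for i in range(4) if i not in skip]
def projv(c,P):
    i=I[c];K=i["intrinsics"];q=(P-i["position"])@rot(i["orientation"]);s=q[:,:2]/q[:,2:];s=s*(1+i["k1"]*(s**2).sum(1,keepdims=True));return s*K[0,0]+K[:2,2]
def score(segs,p,cams):
    x,y,w=p; c_,s_=np.cos(w),np.sin(w); M=np.array([[c_,-s_,0],[s_,c_,0],[0,0,1]]);tot=0
    for c in cams:
        gx,gy=E_[c]
        for a,b in segs:
            uv=projv(c,seg(a,b)@M.T+[x,y,0]).astype(np.float32); d=uv[-1]-uv[0];L=np.linalg.norm(d);n=np.array([-d[1],d[0]])/L
            v=[cv2.remap(g,uv[:,:1],uv[:,1:],cv2.INTER_LINEAR)[:,0] for g in(gx,gy)]
            tot+=L*min(abs(np.mean(v[0]*n[0]+v[1]*n[1])),60)
    return tot
def fit(segs,p0,cams,dx=.015,dw=.12):
    best=None;rng=np.random.default_rng(0)
    c=[np.array(p0)]+[np.array(p0)+rng.uniform(-1,1,3)*[dx,dx,dw] for _ in range(400)]
    c=sorted(c,key=lambda p:-score(segs,p,cams))[:6]
    r=[minimize(lambda p:-score(segs,p,cams),p,method="Nelder-Mead",options=dict(initial_simplex=np.array([p,p+[.004,0,0],p+[0,.004,0],p+[0,0,.03]]),xatol=1e-5)) for p in c]
    r=min(r,key=lambda r:r.fun); return r.x,-r.fun
LAMP=rect(-.115,.098,-.054,.054,.064,(1,))+rect(-.062,.062,-.046,.046,.064,(1,))+rect(-.0965,-.0835,-.018,.018,.064)
STAND=rect(-.065,.065,-.033,.033,.034)
CHG=rect(-.082,.082,-.04,.04,.018)
E
python3 - <<'E'
from fit import *
slot,e=tri([ray("scene",(257.8,188.0)),ray("top",(315.4,230.4))]); print("slot",slot,e)
hin,e=tri([ray("scene",(210.6,162.5)),ray("top",(373.6,225.9))]); print("hinge",hin,e)
ed,e=tri([ray("scene",(207.8,104.3)),ray("top",(379.9,222.7))]); print("edge",ed,e)
cc,e=tri([ray("scene",(289.8,262.4)),ray("top",(239.1,197.3))]); print("cell",cc,e)
cb,e=tri([ray("scene",(282.3,249.3)),ray("top",(252.2,201.5))]); print("btn",cb,e)
sg,e=tri([ray("scene",(383,255)),ray("top",(198.5,253.7))]); print("stud_grip",sg,e)
st,e=tri([ray("scene",(368.7,262.2)),ray("top",(208.5,248.5))]); print("stand",st,e)
w=np.arctan2(*(hin-slot)[1::-1]); u=np.array([np.cos(w),np.sin(w)]); p0=[*(slot[:2]+.09*u),w]
wc=np.arctan2(*(cb-cc)[1::-1])
ws=np.arctan2(*(st-sg)[1::-1])
for nm,S,p in(("lamp",LAMP,p0),("charger",CHG,[*cc[:2],wc]),("stand",STAND,[*(sg[:2]+.028*np.array([np.cos(ws),np.sin(ws)])),ws])):
    print(nm,"init",np.array(p))
    for cs in(["scene"],["top"],["scene","top"]): print("  ",cs,*fit(S,p,cs))
E
```

```text
slot [ 0.5001 -0.0794  0.0623] [np.float64(0.00031676333036520423), np.float64(0.00031676333036537017)]
hinge [ 0.5114 -0.268   0.0447] [np.float64(0.002138718088660907), np.float64(0.0021387180886608954)]
edge [ 0.5116 -0.2378  0.2732] [np.float64(0.006081452981658473), np.float64(0.00608145298165837)]
cell [0.6153 0.1563 0.0506] [np.float64(0.004575289107841045), np.float64(0.004575289107841027)]
btn [0.6001 0.1151 0.0522] [np.float64(0.0038887236374688964), np.float64(0.0038887236374688817)]
stud_grip [0.4328 0.299  0.0374] [np.float64(0.005459482619164053), np.float64(0.0054594826191641296)]
stand [ 0.449   0.2737 -0.0029] [np.float64(0.004861643757407205), np.float64(0.004861643757407419)]
lamp init [ 0.5055 -0.1692 -1.5111]
   ['scene'] [ 0.5137 -0.1646 -1.4106] 16770.830078125
   ['top'] [ 0.5056 -0.1666 -1.5061] 17470.083984375
   ['scene', 'top'] [ 0.5062 -0.1678 -1.4674] 34049.609375
charger init [ 0.6153  0.1563 -1.9249]
   ['scene'] [ 0.6094  0.1632 -1.9455] 9778.1689453125
   ['top'] [ 0.6006  0.1526 -1.6066] 8388.4248046875
   ['scene', 'top'] [ 0.6094  0.1633 -1.9465] 18145.595703125
stand init [ 0.4478  0.2754 -1.0021]
   ['scene'] [ 0.4447  0.2743 -1.2054] 7702.548828125
   ['top'] [ 0.4458  0.265  -1.0856] 6891.04833984375
   ['scene', 'top'] [ 0.4446  0.2744 -1.2035] 14589.515625
```

```bash
cat > ov.py <<'E'
from fit import *
def draw(im,c,segs,p,col,k,ox,oy):
    x,y,w=p;M=np.array([[np.cos(w),-np.sin(w),0],[np.sin(w),np.cos(w),0],[0,0,1]])
    for a,b in segs:
        uv=projv(c,seg(a,b,12)@M.T+[x,y,0]); uv=((uv+.5-[ox,oy])*k)
        cv2.polylines(im,[np.round(uv*16).astype(int)],False,col,1,cv2.LINE_AA,4)
E
python3 - <<'E'
from ov import *
wing=rect(-.023,.023,-.005,.005,.08)+[((x,y,.038),(x,y,.08)) for x in(-.023,.023) for y in(-.005,.005)]
wing=rect(-.023,.023,-.005,.005,.08)
w=-1.2035;c0=np.array([.4446,.2744])-.028*np.array([np.cos(w),np.sin(w)])
print("hole",c0)
best=[]
for w0 in np.arange(-np.pi/2,np.pi/2,.2):
    r=fit(wing,[*c0,w0],["scene","top"],dx=.006,dw=.1); best.append((r[1],r[0]))
best.sort(key=lambda t:-t[0]); [print(b) for b in best[:3]]
sp=best[0][1]
cell=rect(-.055,.051,-.017,.017,.04)
CP=[.6094,.1633,-1.9465]
cf=fit(cell,CP,["top"],dx=.006,dw=.05);print("cell",cf)
lf=[fit(LAMP,[.5055,-.168,w0],["scene","top"],dx=.006,dw=.02) for w0 in(-1.53,-1.505,-1.48,-1.45)]
for l in lf: print("lamp",l)
lp=[.5056,-.1668,-1.49]
ims=[]
for c,(x,y,wd,ht) in(("top",(300,196,80,60)),("scene",(188,145,100,75)),("top",(180,180,88,66+22)),("scene",(262,228,140,105))):
    k=400/wd; im=cv2.imread(f"pics/{c}0.png")[y:y+ht,x:x+wd]; im=cv2.resize(im,(400,int(ht*k)),interpolation=cv2.INTER_CUBIC)
    draw(im,c,LAMP,lf[0][0],(0,255,0),k,x,y);draw(im,c,LAMP,max(lf,key=lambda t:t[1])[0],(0,0,255),k,x,y)
    draw(im,c,STAND,[.4446,.2744,-1.2035],(0,0,255),k,x,y);draw(im,c,CHG,CP,(0,255,0),k,x,y);draw(im,c,wing,sp,(255,0,255),k,x,y);draw(im,c,cell,cf[0],(0,0,255),k,x,y)
    ims.append(im[:300])
cv2.imwrite("pics/ov1.png",np.vstack([np.hstack(ims[:2]),np.hstack(ims[2:])]))
E
```

```text
hole [0.4345 0.3005]
(np.float64(4523.7900390625), array([ 0.4383,  0.3028, -0.9053]))
(np.float64(4522.45068359375), array([ 0.4344,  0.3002, -0.9445]))
(np.float64(4522.443359375), array([ 0.4344,  0.3002, -0.9444]))
cell (array([ 0.6029,  0.1508, -1.4942]), np.float64(4897.2080078125))
lamp (array([ 0.5061, -0.1675, -1.4691]), np.float64(34048.25390625))
lamp (array([ 0.5062, -0.1682, -1.4664]), np.float64(34048.140625))
lamp (array([ 0.5062, -0.1677, -1.4674]), np.float64(34050.0))
lamp (array([ 0.5062, -0.1678, -1.4674]), np.float64(34049.33984375))
```

View pics/ov1.png

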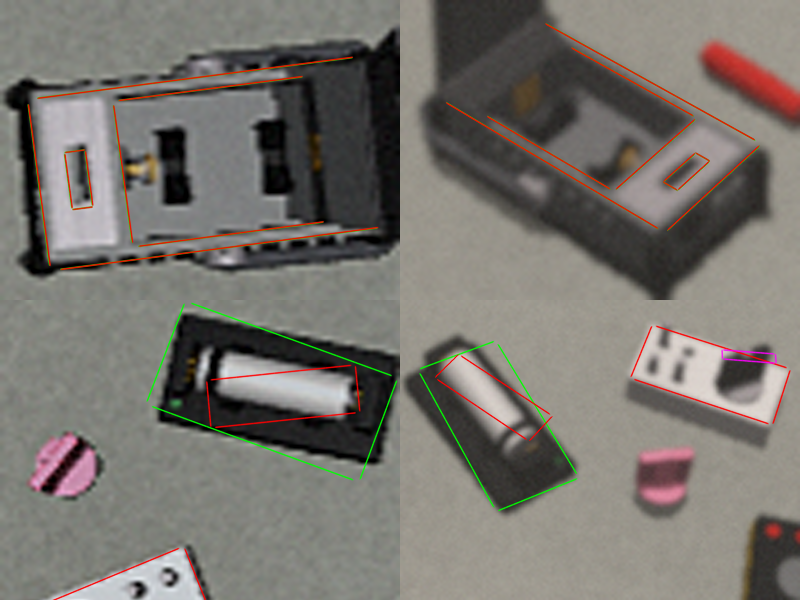

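The overlay shows the stand fitting well, but the lamp and charger yaw are off by a few degrees in the top view. I'll rectify both views onto known planes and measure there in mm.

```bash
cat > rec.py <<'E'
from fit import *
def rectify(c,f,x0,x1,y0,y1,z,s=2000):  # image right = -y, up = +x ; returns patch (px=0.5mm)
    W=int((y1-y0)*s);H=int((x1-x0)*s)
    v,u=np.mgrid[0:H,0:W]; X=x1-(v+.5)/s; Y=y1-(u+.5)/s
    uv=projv(c,np.stack([X.ravel(),Y.ravel(),np.full(X.size,z)],1)).astype(np.float32).reshape(H,W,2)
    return cv2.remap(cv2.imread(f),uv[...,0],uv[...,1],cv2.INTER_CUBIC)
def rectmeas(mask,x1,y1,s=2000,seed=None):
    n,l,st,ce=cv2.connectedComponentsWithStats(mask.astype(np.uint8))
    k=l[seed[1],seed[0]] if seed is not None and l[seed[1],seed[0]] else 1+np.argmax(st[1:,4])
    P=np.argwhere(l==k)[:,::-1].astype(np.float32)
    (cx,cy),(w,h),a=cv2.minAreaRect(P)
    B=cv2.boxPoints(((cx,cy),(w,h),a)); Bw=np.c_[x1-(B[:,1]+.5)/s,y1-(B[:,0]+.5)/s]
    e0=Bw[1]-Bw[0];e1=Bw[2]-Bw[1]; L,S=(e0,e1) if np.linalg.norm(e0)>np.linalg.norm(e1) else (e1,e0)
    return dict(c=Bw.mean(0),L=np.linalg.norm(L),S=np.linalg.norm(S),yaw=(np.degrees(np.arctan2(L[1],L[0]))+180)%180)
E
python3 - <<'E'
from rec import *
rows=[]
for c in("top","scene"):
    f=f"pics/{c}0.png"
    a=rectify(c,f,.43,.59,-.27,-.05,.064); g=a.min(2); print(c,"plate",rectmeas(g[:, :]>175 if c=="top" else g>140,.59,-.05))
    b=rectify(c,f,.53,.69,.06,.26,.018); g=b.max(2).astype(int)
    for t in(60,80,100): print(c,"chg",t,rectmeas(cv2.morphologyEx((g<t).astype(np.uint8),cv2.MORPH_OPEN,np.ones((5,5))),.69,.26))
    b4=rectify(c,f,.53,.69,.06,.26,.057); g=b4.min(2)
    print(c,"cell",rectmeas(g>130,.69,.26))
    d=rectify(c,f,.37,.53,.19,.36,.034); g=d.min(2); print(c,"stand",rectmeas(g>(190 if c=="top" else 165),.53,.36))
    d8=rectify(c,f,.37,.53,.19,.36,.080)
    for im,x1,y1 in((a,.59,-.05),(b,.69,.26),(d,.53,.36)):
        for k in range(0,int(im.shape[1]),20): cv2.line(im,(k,0),(k,8 if k%100 else 16),(0,0,255),1)
        for k in range(0,int(im.shape[0]),20): cv2.line(im,(0,k),(8 if k%100 else 16,k),(0,0,255),1)
    rows.append(np.hstack([a,b])); rows2=(d,d8)
    if c=="top": keep=[d,d8]
    else: keep+=[d,d8]
M=np.vstack(rows); print(M.shape)
extra=np.hstack([cv2.resize(k,(200,188)) for k in keep])
extra=cv2.resize(extra,(800,188)); M2=np.zeros((M.shape[0]+0,800,3),np.uint8)
out=np.vstack([cv2.resize(M,(800,int(M.shape[0]*800/M.shape[1])))])[:600]
print(out.shape); cv2.imwrite("pics/rec1.png",out); cv2.imwrite("pics/rec2.png",np.hstack(keep)[:, :1360])
E
```

```text
top plate {'c': array([ 0.5003, -0.0794], dtype=float32), 'L': np.float32(0.090922855), 'S': np.float32(0.038723692), 'yaw': np.float32(2.8155518)}
top chg 60 {'c': array([0.6099, 0.1577], dtype=float32), 'L': np.float32(0.1641379), 'S': np.float32(0.08201837), 'yaw': np.float32(77.24246)}
top chg 80 {'c': array([0.61  , 0.1577], dtype=float32), 'L': np.float32(0.16542603), 'S': np.float32(0.08299367), 'yaw': np.float32(77.24247)}
top chg 100 {'c': array([0.61  , 0.1575], dtype=float32), 'L': np.float32(0.16712916), 'S': np.float32(0.08420026), 'yaw': np.float32(77.25472)}
top cell {'c': array([0.6079, 0.1493], dtype=float32), 'L': np.float32(0.09349758), 'S': np.float32(0.028744496), 'yaw': np.float32(76.80938)}
top stand {'c': array([0.4453, 0.2757], dtype=float32), 'L': np.float32(0.12874956), 'S': np.float32(0.06511472), 'yaw': np.float32(109.653824)}
scene plate {'c': array([ 0.5012, -0.0808], dtype=float32), 'L': np.float32(0.0910191), 'S': np.float32(0.037552733), 'yaw': np.float32(3.3664703)}
scene chg 60 {'c': array([0.6159, 0.1544], dtype=float32), 'L': np.float32(0.1760558), 'S': np.float32(0.0765036), 'yaw': np.float32(77.19573)}
scene chg 80 {'c': array([0.6156, 0.1542], dtype=float32), 'L': np.float32(0.1800835), 'S': np.float32(0.080681615), 'yaw': np.float32(77.067406)}
scene chg 100 {'c': array([0.6154, 0.1541], dtype=float32), 'L': np.float32(0.18337293), 'S': np.float32(0.083422855), 'yaw': np.float32(77.005394)}
scene cell {'c': array([0.6102, 0.16  ], dtype=float32), 'L': np.float32(0.19949996), 'S': np.float32(0.15899998), 'yaw': np.float32(90.0)}
scene stand {'c': array([0.4451, 0.2732], dtype=float32), 'L': np.float32(0.132209), 'S': np.float32(0.06726459), 'yaw': np.float32(109.179)}
(638, 840, 3)
(600, 800, 3)
```

View pics/rec1.png

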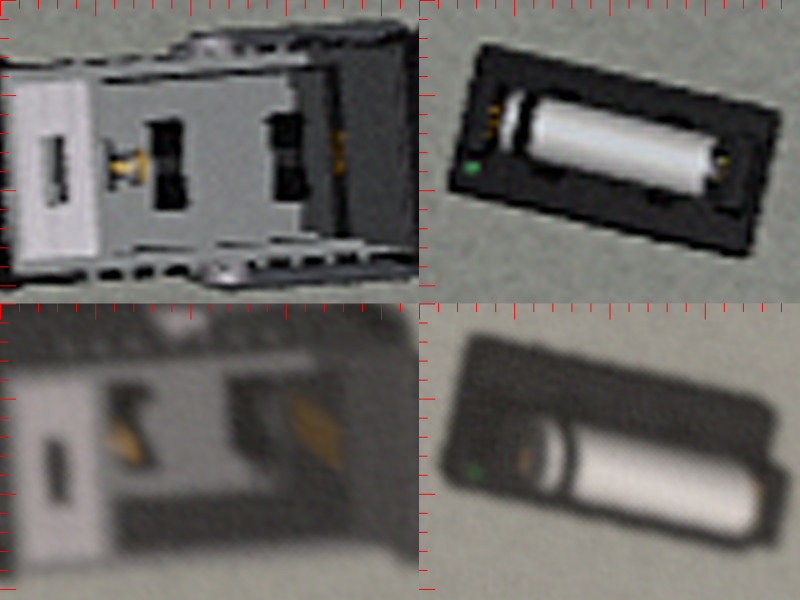

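Both rectified views agree. Plate centre is (0.500..0.501, -0.080) with 3° tilt, so the lamp yaw is about -86.9°. The charger is at (0.610, 0.158), yaw -102.8°, and the button end is to the right (-y). Now I'll check the obstacles near the lid, the lid angle and the stud wing, and write a row planner.

```bash
cat > plan.py <<'E'
import numpy as np
def plan(p,ang,wps):
    """p TCP, ang = world angle(deg) of tool y; wps: (x,y,z,ang_deg,n,fingers). tool x angle=ang+90, z down"""
    p=np.array(p,float)
    for x,y,z,a,n,f in wps:
        t=np.array([x,y,z]); dp=(t-p)/n; da=(a-ang)/n; out=[]
        for _ in range(n):
            c,s=np.cos(np.radians(ang)),np.sin(np.radians(ang)); ty=np.array([c,s,0]);tx=np.array([-s,c,0])
            out+=[[f,round(dp@tx*100,2),round(dp@ty*100,2),round(-dp[2]*100,2),round(-np.radians(da),3)]]; ang+=da
        p=t; print(" -> ",t,a); print(out)
def now():
    from h import observe,rot
    s=observe();M=rot(s["tool_rot"]); a=np.degrees(np.arctan2(M[1,1],M[0,1])); print("t",round(s["clock"],2),"pos",np.round(s["position"],4),"ang",round(a,2),"tilt",np.round(M[2],3),"F",np.round(s["force"],1),"w",round(s["grip_width"],4),"ff",round(s["finger_force"],1),"q",np.round(s["qpos"],2)); return s["position"],a
E
python3 - <<'E'
from rec import *
from plan import *
for n in("driver","spray"):
    b={}
    for c in("scene","top"):
        r=look_for(n,c); print(n,c,[(round(d["p"],2),np.round(d["extent"]).tolist()) for d in r[:3]])
        for d in r[:2]:
            e=d["extent"]; print("   lowest z0:",atz(c,((e[0]+e[2])/2,e[3]),0),"corners z.2",atz(c,(e[0],e[1]),.2)[:2],atz(c,(e[2],e[3]),.2)[:2])
d8=rectify("top","pics/top0.png",.39,.48,.25,.35,.080); g=d8.max(2)
for t in(70,100): print("wing top",rectmeas(g<t,.48,.35))
d8=rectify("scene","pics/scene0.png",.39,.48,.25,.35,.080); g=d8.max(2)
print("wing scene",rectmeas(g<80,.48,.35))
# lid edge from top/scene masks
M=np.load("m.npz")
for k in("scene_lid_0","top_lid_0"):
    v,u=np.nonzero(M[k]); print(k,u.min(),u.max(),v.min(),v.max())
u=np.array([.0537,-.9986]);w=np.array([.9986,.0537]);h=np.array([.5060,-.1694])+.098*u
for th in(1.3,1.4,1.5,1.6,1.7):
    P=[[*(h-u*.213*np.cos(th)+w*s),.0665+.213*np.sin(th)] for s in(-.054,.054)]
    print(th,[np.round(proj(c,p),1).tolist() for c in("scene","top") for p in P])
p,a=now(); plan(p,a,[(.53,.22,.16,-12.8,10,75),(.6087,.1518,.10,-12.8,3,75),(.6087,.1518,.022,-12.8,3,75)])
E
```

```text
driver scene [(0.79, [179.0, 71.0, 216.0, 136.0]), (0.55, [345.0, 235.0, 397.0, 279.0])]
   lowest z0: [ 0.4301 -0.4384  0.    ] corners z.2 [ 0.4065 -0.5161] [ 0.5321 -0.2037]
   lowest z0: [0.4861 0.3142 0.    ] corners z.2 [0.5572 0.2606] [0.5746 0.4101]
driver top [(0.63, [402.0, 247.0, 466.0, 270.0]), (0.41, [304.0, 204.0, 386.0, 252.0]), (0.38, [373.0, 202.0, 384.0, 243.0])]
   lowest z0: [ 0.3626 -0.4698  0.    ] corners z.2 [ 0.4409 -0.3099] [ 0.3726 -0.488 ]
   lowest z0: [ 0.4294 -0.1779  0.    ] corners z.2 [ 0.5707 -0.0383] [ 0.4292 -0.2637]
spray scene [(0.67, [140.0, 113.0, 163.0, 170.0])]
   lowest z0: [ 0.6332 -0.4174  0.    ] corners z.2 [ 0.6149 -0.432 ] [ 0.7109 -0.2013]
spray top [(0.63, [413.0, 184.0, 446.0, 207.0])]
   lowest z0: [ 0.571  -0.4656  0.    ] corners z.2 [ 0.6196 -0.3498] [ 0.5516 -0.441 ]
wing top {'c': array([0.4361, 0.2974], dtype=float32), 'L': np.float32(0.04871282), 'S': np.float32(0.01735082), 'yaw': np.float32(154.50247)}
wing top {'c': array([0.436 , 0.2973], dtype=float32), 'L': np.float32(0.049634002), 'S': np.float32(0.018529072), 'yaw':
[... 1356 characters left out ...]
oat64(0.147)], [75, np.float64(-3.25), np.float64(3.32), np.float64(0.71), np.float64(0.147)], [75, np.float64(-2.73), np.float64(3.75), np.float64(0.71), np.float64(0.147)]]
 ->  [0.6087 0.1518 0.1   ] -12.8
[[75, np.float64(-1.64), np.float64(3.06), np.float64(2.0), np.float64(-0.0)], [75, np.float64(-1.64), np.float64(3.06), np.float64(2.0), np.float64(-0.0)], [75, np.float64(-1.64), np.float64(3.06), np.float64(2.0), np.float64(-0.0)]]
 ->  [0.6087 0.1518 0.022 ] -12.8
[[75, np.float64(0.0), np.float64(0.0), np.float64(2.6), np.float64(0.0)], [75, np.float64(0.0), np.float64(0.0), np.float64(2.6), np.float64(0.0)], [75, np.float64(0.0), np.float64(0.0), np.float64(2.6), np.float64(0.0)]]
```

Request:
play_rows --rows '[75, -4.3, -1.7, 0.7, 0.147, 75, -4.5, -1.1, 0.7, 0.147, 75, -4.6, -0.4, 0.7, 0.147, 75, -4.6, 0.3, 0.7, 0.147, 75, -4.5, 1.0, 0.7, 0.147, 75, -4.4, 1.6, 0.7, 0.147, 75, -4.1, 2.2, 0.7, 0.147, 75, -3.7, 2.8, 0.7, 0.147, 75, -3.3, 3.3, 0.7, 0.147, 75, -2.7, 3.8, 0.7, 0.147]' --newtons 40

```text
clock: 3.3
position: [0.5305, 0.2178, 0.1611]
tool_rot: [0.0, 0.784, 0.62, 0.0]
force: [0.3, 0.4, -0.0]
grip_width: 0.0603
finger_force: 0.0
```

```bash
python3 - <<'E'
from plan import *
p,a=now(); plan(p,a,[(.6087,.1518,.10,-12.8,3,75),(.6087,.1518,.022,-12.8,4,75)])
E
```

```text
t 3.3 pos [0.5305 0.2178 0.1611] ang -13.31 tilt [ 0.  0. -1.] F [ 0.3  0.4 -0. ] w 0.0603 ff 0.0 q [0.18 0.48 1.35 0.   1.32 0.42]
 ->  [0.6087 0.1518 0.1   ] -12.8
[[75, np.float64(-1.54), np.float64(3.04), np.float64(2.04), np.float64(-0.003)], [75, np.float64(-1.55), np.float64(3.04), np.float64(2.04), np.float64(-0.003)], [75, np.float64(-1.56), np.float64(3.04), np.float64(2.04), np.float64(-0.003)]]
 ->  [0.6087 0.1518 0.022 ] -12.8
[[75, np.float64(0.0), np.float64(0.0), np.float64(1.95), np.float64(-0.0)], [75, np.float64(0.0), np.float64(0.0), np.float64(1.95), np.float64(-0.0)], [75, np.float64(0.0), np.float64(0.0), np.float64(1.95), np.float64(-0.0)], [75, np.float64(0.0), np.float64(0.0), np.float64(1.95), np.float64(-0.0)]]
```

Request:
play_rows --rows '[75, -1.55, 3.05, 2.05, -0.003, 75, -1.55, 3.05, 2.05, -0.003, 75, -1.55, 3.05, 2.05, -0.003, 75, 0, 0, 1.95, 0, 75, 0, 0, 1.95, 0, 75, 0, 0, 1.95, 0, 75, 0, 0, 1.9, 0, 255, 0, 0, 0, 0, 255, 0, 0, 0, 0, 255, 0, 0, 0, 0]' --newtons 40

```text
clock: 4.3
position: [0.6095, 0.1536, 0.0238]
tool_rot: [0.001, 0.78, 0.626, 0.001]
force: [5.2, -2.4, -1.0]
grip_width: 0.0332
finger_force: 40.7
```

Request:
play_rows --rows '[255, 0, 0, -1.0, 0, 255, 0, 0, -3, 0, 255, 0, 0, -5, 0, 255, 4, 0, -4, -0.05, 255, 4.8, -1.0, 0, -0.05, 255, 4.8, -1.3, 0, -0.05, 255, 4.7, -1.5, 0, -0.05, 255, 4.7, -1.6, 0, -0.05, 255, 3, -1.0, 0, -0.03, 255, 0, 0, 0, 0]' --newtons 40

```text
clock: 5.3
position: [0.5656, 0.4154, 0.1484]
tool_rot: [-0.001, 0.682, 0.731, 0.0]
force: [-0.5, -0.4, -3.2]
grip_width: 0.0326
finger_force: 40.6
```

```bash
python3 - <<'E'
from h import *
from plan import *
now()
a=read_camera("scene")[:,:,::-1];b=read_camera("top")[:,:,::-1]
cv2.imwrite("pics/scene1.png",a);cv2.imwrite("pics/top1.png",b)
A=cv2.resize(a[20:300,120:400],(400,400),interpolation=cv2.INTER_CUBIC);B=cv2.resize(b[100:380,190:470],(400,400),interpolation=cv2.INTER_CUBIC)
C=cv2.imread("pics/rec2.png");print(C.shape);C=cv2.resize(C,(800,int(C.shape[0]*800/C.shape[1])))
cv2.imwrite("pics/v6.png",np.vstack([np.hstack([A,B]),C])[:600])
E
```

```text
t 5.3 pos [0.5656 0.4154 0.1484] ang 3.97 tilt [ 0.001 -0.001 -1.   ] F [-0.5 -0.4 -3.2] w 0.0326 ff 40.6 q [0.46 0.71 0.94 0.   1.49 0.4 ]
(320, 1356, 3)
```

View pics/v6.png

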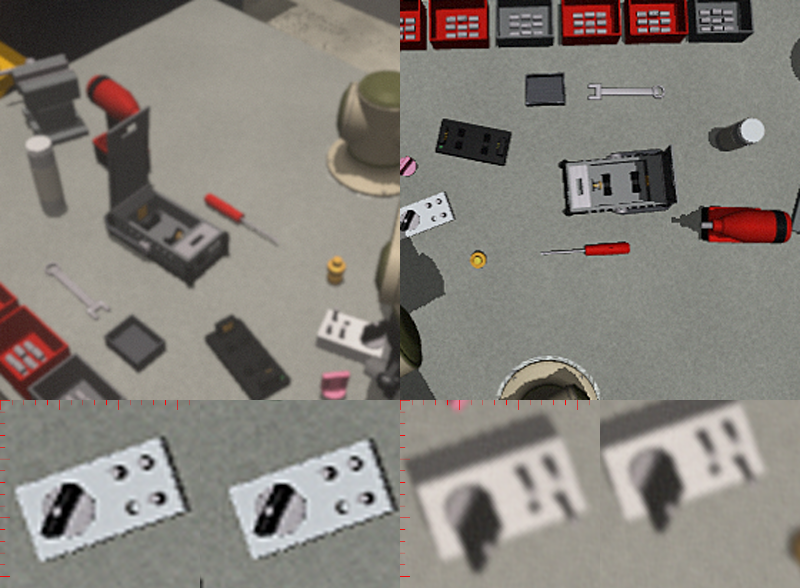

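The move went the opposite way (my sign error), but everything is safe: stick held, nothing touched. The picture shows the charger empty, and the stud wing in the stand runs at about 153°. Replanning toward the lamp.

```bash
python3 - <<'E'
from plan import *
p,a=now(); plan(p,a,[(.512,-.065,.14,3.1,10,255)])
E
```

```text
t 5.4 pos [0.5678 0.4117 0.1483] ang 3.68 tilt [-0. -0. -1.] F [ 0.7 -0.7 -2.1] w 0.033 ff 40.6 q [ 0.46  0.71  0.94 -0.    1.49  0.39]
 ->  [ 0.512 -0.065  0.14 ] 3.1
[[255, np.float64(-4.72), np.float64(-0.86), np.float64(0.08), np.float64(0.001)], [255, np.float64(-4.72), np.float64(-0.86), np.float64(0.08), np.float64(0.001)], [255, np.float64(-4.72), np.float64(-0.85), np.float64(0.08), np.float64(0.001)], [255, np.float64(-4.72), np.float64(-0.85), np.float64(0.08), np.float64(0.001)], [255, np.float64(-4.72), np.float64(-0.84), np.float64(0.08), np.float64(0.001)], [255, np.float64(-4.73), np.float64(-0.84), np.float64(0.08), np.float64(0.001)], [255, np.float64(-4.73), np.float64(-0.83), np.float64(0.08), np.float64(0.001)], [255, np.float64(-4.73), np.float64(-0.83), np.float64(0.08), np.float64(0.001)], [255, np.float64(-4.73), np.float64(-0.82), np.float64(0.08), np.float64(0.001)], [255, np.float64(-4.73), np.float64(-0.82), np.float64(0.08), np.float64(0.001)]]
```

Request:
play_rows --rows '[255, -4.7, -0.85, 0.1, 0.001, 255, -4.7, -0.85, 0.1, 0.001, 255, -4.7, -0.85, 0.1, 0.001, 255, -4.7, -0.85, 0.1, 0.001, 255, -4.7, -0.85, 0.1, 0.001, 255, -4.7, -0.85, 0.1, 0.001, 255, -4.7, -0.85, 0.1, 0.001, 255, -4.7, -0.85, 0.1, 0.001, 255, -4.7, -0.8, 0.1, 0.001, 255, -4.7, -0.8, 0.1, 0.001]' --newtons 40

```text
clock: 6.4
position: [0.5111, -0.0658, 0.1385]
tool_rot: [0.0, 0.689, 0.725, 0.0]
force: [1.4, -0.1, -2.5]
grip_width: 0.0331
finger_force: 40.7
```

```bash
python3 - <<'E'
from h import *
from plan import *
p,a=now()
A=read_camera("scene")[:,:,::-1];B=read_camera("top")[:,:,::-1]
for c in("scene","top"):
    for n in("cell_center","cell_button"): print(c,n,[(np.round(d["xy"],1).tolist(),round(d["p"],2)) for d in spot_point(n,c)][:2])
cv2.imwrite("pics/scene2.png",A);cv2.imwrite("pics/top2.png",B)
cv2.imwrite("pics/v7.png",np.hstack([cv2.resize(A[20:320,130:430],(400,400),interpolation=cv2.INTER_CUBIC),cv2.resize(B[100:400,180:480],(400,400),interpolation=cv2.INTER_CUBIC)]))
plan(p,a,[(.5069,-.1854,.11,3.1,4,255)])
E
```

```text
t 6.4 pos [ 0.5111 -0.0658  0.1385] ang 2.91 tilt [-0.     0.001 -1.   ] F [ 1.4 -0.1 -2.5] w 0.0331 ff 40.7 q [-0.36  0.41  1.54 -0.    1.19 -0.41]
scene cell_center [([259.0, 167.4], 0.65)]
scene cell_button []
top cell_center []
top cell_button []
 ->  [ 0.5069 -0.1854  0.11  ] 3.1
[[255, np.float64(-2.98), np.float64(-0.26), np.float64(0.71), np.float64(-0.001)], [255, np.float64(-2.98), np.float64(-0.26), np.float64(0.71), np.float64(-0.001)], [255, np.float64(-2.98), np.float64(-0.26), np.float64(0.71), np.float64(-0.001)], [255, np.float64(-2.98), np.float64(-0.26), np.float64(0.71), np.float64(-0.001)]]
```

View pics/v7.png

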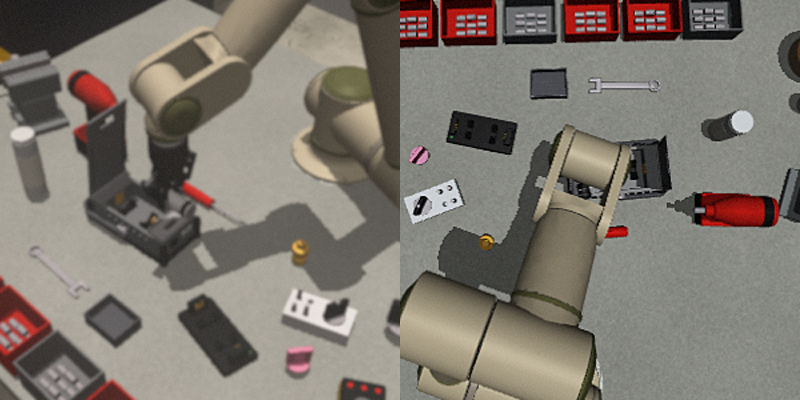

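The stick is held above the lamp, still level. The wrist fork above the tool is wide (about ±77 mm), so I'll check its height against the lid before descending.

```bash
python3 - <<'E'
from h import *
Q=[([1.0287,.3812,1.2983,1.4636],(.1764,.5206,.2307)),([.18,.48,1.35,1.32],(.5305,.2178,.1611)),([.46,.71,.94,1.49],(.5678,.4117,.1483)),([-.36,.41,1.54,1.19],(.5111,-.0658,.1385))]
A=[];b=[]
for q,p in Q:
    r=np.cos(q[0])*p[0]+np.sin(q[0])*p[1]; print("lat",-np.sin(q[0])*p[0]+np.cos(q[0])*p[1])
    A+= [[np.sin(q[1]),np.sin(q[1]+q[2]),0],[np.cos(q[1]),np.cos(q[1]+q[2]),1]]; b+=[r,p[2]]
print(np.linalg.lstsq(np.array(A),np.array(b),rcond=None)[:2])
w=np.array([.35,.94])
for z in(.3,.35,.4,.45): print(z,[np.round(proj("scene",[*(np.array([.5111,-.0658])+o*w),z]),1).tolist() for o in(-.07,0,.07)],proj("top",[.5111,-.0658,z]))
E
```

```text
lat 0.11748531118411684
lat 0.11930596758685312
lat 0.1168310780962366
lat 0.11846534962889035
(array([ 0.562799  ,  0.31719424, -0.25693298]), array([0.00058282]))
0.3 [[244.4, 109.4], [255.8, 125.5], [268.1, 142.8]] [316.93576816 222.33970182]
0.35 [[243.4, 92.7], [255.2, 108.8], [267.8, 126.0]] [318.53683676 221.08978673]
0.4 [[242.3, 75.0], [254.4, 90.9], [267.5, 108.0]] [320.30732935 219.70745612]
0.45 [[241.1, 56.0], [253.7, 71.8], [267.2, 88.8]] [322.27561517 218.17051088]
```

Request:
play_rows --rows '[255, -3.8, -0.35, -2.45, 0, 255, -3.8, -0.35, -2.45, 0, 255, -3.8, -0.35, -2.45, 0, 255, -0.5, 0, 0, -0.003, 255, -0.8, 0, 0, 0, 255, -0.8, 0, 0, 0, 255, -0.8, 0, 0, 0, 255, -0.8, 0, 0, 0, 255, -0.8, 0, 0, 0, 255, 0, 0, 0, 0]' --newtons 50

```text
clock: 7.7
position: [0.5102, -0.223, 0.2108]
tool_rot: [-0.0, 0.687, 0.726, -0.0]
force: [0.5, -0.1, -3.0]
grip_width: 0.0327
finger_force: 51.6
```

```bash
cat >> plan.py <<'E'
U=np.array([.0537,-.9986]);Wv=np.array([.9986,.0537]);O=np.array([.5060,-.1694])
def L(p): d=np.array(p[:2])-O; return np.round(np.array([d@U,d@Wv,p[2]])*1000,1)
E
python3 - <<'E'
from plan import *
p,a=now(); print(L(p))
E
```

```text
t 7.7 pos [ 0.5102 -0.223   0.2108] ang 3.17 tilt [-0. -0. -1.] F [ 0.5 -0.1 -3. ] w 0.0327 ff 51.6 q [-0.62  0.41  1.31 -0.    1.42 -0.68]
[ 53.8   1.4 210.8]
```

Request:
play_rows --rows '[255, 1.8, -0.1, 0, 0, 255, 1.9, 0, 0, 0, 255, 0, 0, 3.5, 0, 255, 0, 0, 3.5, 0, 255, 0, 0, 3.5, 0, 255, 0, 0, 3.0, 0, 255, 0, 0, 0.7, 0, 255, 0, 0, 0, 0]' --newtons 50

```text
clock: 8.5
position: [0.5071, -0.1842, 0.0692]
tool_rot: [-0.001, 0.687, 0.727, -0.0]
force: [0.5, -0.1, -2.6]
grip_width: 0.0326
finger_force: 51.4
```

```bash
python3 - <<'E'
from h import *
from plan import *
p,a=now(); print(L(p))
A=read_camera("scene");B=read_camera("top")
for c in("scene","top"):
    for n in("lid_edge","cell_button"): print(c,n,[(np.round(d["xy"],1).tolist(),round(d["p"],2)) for d in spot_point(n,c)][:2])
for th in(1.4,1.5,1.6,1.7): print(th,[proj(c,[*(O+U*(.098-.213*np.cos(th))),.0665+.213*np.sin(th)]).round(1).tolist() for c in("scene","top")])
cv2.imwrite("pics/scene3.png",A[:,:,::-1])
cv2.imwrite("pics/v8.png",cv2.resize(A[70:230,170:330,::-1],(600,600),interpolation=cv2.INTER_CUBIC))
E
```

```text
t 8.5 pos [ 0.5071 -0.1842  0.0692] ang 3.26 tilt [ 0.001 -0.001 -1.   ] F [ 0.5 -0.1 -2.6] w 0.0326 ff 51.4 q [-0.57  0.54  1.56  0.    1.05 -0.62]
[14.9  0.3 69.2]
scene lid_edge [([195.0, 95.4], 0.7), ([351.1, 213.4], 0.68)]
scene cell_button [([216.5, 154.9], 0.68)]
top lid_edge [([398.8, 218.4], 0.8), ([348.7, 228.4], 0.62)]
top cell_button [([344.5, 229.0], 0.5), ([322.2, 276.5], 0.46)]
1.4 [[212.3, 104.4], [379.3, 221.9]]
1.5 [[206.6, 100.4], [387.5, 221.2]]
1.6 [[201.0, 97.1], [395.6, 220.5]]
1.7 [[195.6, 94.5], [403.4, 219.9]]
```

View pics/v8.png

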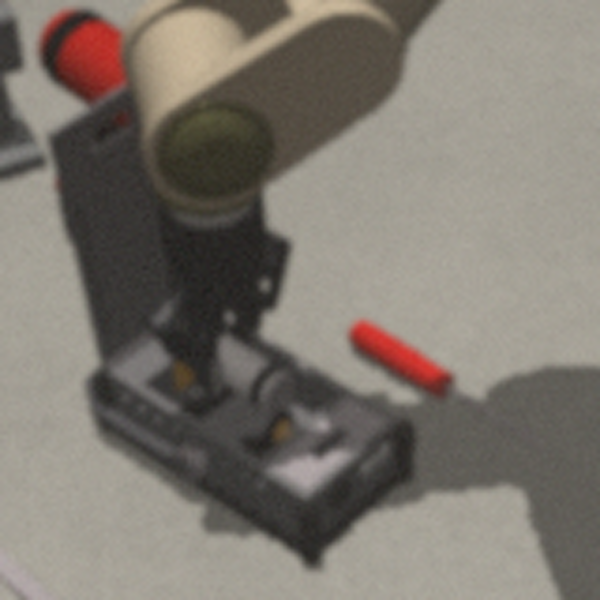

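The lid is now open to about 1.66, and the stick is level over the bay with its flat end near the spring. Next I reduce the grip and press down so the solid end's rim tips the button end up.

Request:
play_rows --rows '[255, 0, 0, 0, 0, 255, 0, 0, 0.3, 0, 255, 0, 0, 0.3, 0, 255, 0, 0, 0.3, 0, 255, 0, 0, 0.2, 0, 255, 0, 0, 0, 0]' --newtons 25

```text
clock: 9.4
position: [0.5072, -0.1846, 0.0585]
tool_rot: [-0.0, 0.687, 0.727, 0.0]
force: [-1.1, 6.8, 6.0]
grip_width: 0.0326
finger_force: 52.8
```

```bash
python3 - <<'E'
from h import *
from plan import *
p,a=now(); print(L(p))
for xf in(-45,-40,-35,-30): print(xf,proj("scene",[*(O+U*xf/1000),.085]).round(1))
E
```

```text
t 9.4 pos [ 0.5072 -0.1846  0.0585] ang 3.22 tilt [ 0.001  0.    -1.   ] F [-1.1  6.8  6. ] w 0.0326 ff 52.8 q [-0.57  0.55  1.57  0.    1.02 -0.63]
[15.2  0.4 58.5]
-45 [245.6 175.1]
-40 [244.3 174.3]
-35 [243.  173.5]
-30 [241.7 172.6]
```

Request:
play_rows --rows '[255, 0, 0, 0.2, 0, 255, 0, 0, 0.2, 0, 255, 0, 0, 0.2, 0, 255, 0, 0, 0.2, 0, 255, 0, 0, 0, 0]' --newtons 25

```text
clock: 9.9
position: [0.5072, -0.1842, 0.0504]
tool_rot: [-0.0, 0.687, 0.727, 0.001]
force: [-0.9, 8.0, 5.7]
grip_width: 0.0328
finger_force: 54.5
```

```bash
python3 - <<'E'
from h import *
from plan import *
p,a=now(); print(L(p))
A=read_camera("scene");cv2.imwrite("pics/scene4.png",A[:,:,::-1])
B=cv2.imread("pics/scene3.png")
f=lambda im:cv2.resize(im[130:205,195:295],(800,600),interpolation=cv2.INTER_CUBIC)[:, :]
cv2.imwrite("pics/v9.png",np.hstack([cv2.resize(im[125:205,200:280],(400,400),interpolation=cv2.INTER_CUBIC) for im in(B,A[:,:,::-1])]))
E
```

```text
t 9.9 pos [ 0.5072 -0.1842  0.0504] ang 3.22 tilt [ 0.001  0.    -1.   ] F [-0.9  8.   5.7] w 0.0328 ff 54.5 q [-0.57  0.56  1.58  0.    1.   -0.63]
[14.9  0.4 50.4]
```

View pics/v9.png

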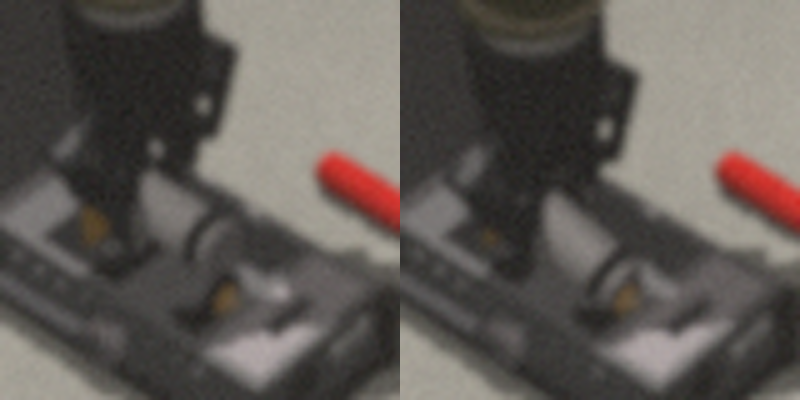

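The stick tilted as intended: in the right panel the flat end with its black band sits just in front of the brass spring contact at crop (620,290). Now I push the spring back.

Request:
play_rows --rows '[255, 0.3, 0, 0, 0, 255, 0.3, 0, 0, 0, 255, 0.3, 0, 0, 0, 255, 0.3, 0, 0, 0, 255, 0, 0, 0, 0]' --newtons 25

```text
clock: 10.45
position: [0.5067, -0.1738, 0.0502]
tool_rot: [0.001, 0.687, 0.727, -0.0]
force: [0.9, -6.7, -2.4]
grip_width: 0.0326
finger_force: 53.6
```

Request:
play_rows --rows '[255, 0.2, 0, 0, 0, 255, 0.2, 0, 0, 0, 255, 0, 0, 0.3, 0, 255, 0, 0, 0.3, 0, 255, -0.05, 0, 0.3, 0, 255, -0.05, 0, 0.3, 0, 255, -0.05, 0, 0.3, 0, 255, 0, 0, 0, 0]' --newtons 25

```text
clock: 11.25
position: [0.5072, -0.1723, 0.0357]
tool_rot: [0.002, 0.687, 0.726, -0.0]
force: [1.8, -9.3, 3.4]
grip_width: 0.0327
finger_force: 54.0
```

Request:
play_rows --rows '[255, -0.1, 0, 0.2, 0, 255, -0.1, 0, 0.2, 0, 255, 0, 0, 0.2, 0, 255, 0, 0, 0.15, 0, 255, 0, 0, 0, 0]' --newtons 25

```text
clock: 11.75
position: [0.5068, -0.1745, 0.0288]
tool_rot: [0.002, 0.687, 0.727, -0.001]
force: [-5.3, -10.5, 9.7]
grip_width: 0.0327
finger_force: 54.9
```

Request:
play_rows --rows '[255, -0.15, 0, 0.05, 0, 255, -0.15, 0, 0, 0, 255, 0, 0, 0.05, 0, 255, 0, 0, 0, 0]' --newtons 25

```text
clock: 12.15
position: [0.5064, -0.1759, 0.0272]
tool_rot: [-0.0, 0.687, 0.727, -0.0]
force: [-4.2, -3.9, 6.5]
grip_width: 0.0322
finger_force: 54.7
```

Request:
play_rows --rows '[110, 0, 0, 0, 0, 110, 0, 0, 0, 0, 110, 0, 0, 0, 0, 110, 0, 0, -1.5, 0, 110, 0, 0, -4, 0, 110, 0, 0, -5, 0, 110, 3, 0, -5, 0, 110, 4.8, 0, -3, 0, 110, 4.8, 0, 0, 0, 110, 3, 0, 0, 0]' --newtons 25

```text
clock: 13.15
position: [0.4979, -0.0272, 0.2019]
tool_rot: [0.0, 0.687, 0.727, 0.001]
force: [-0.4, -0.3, 0.4]
grip_width: 0.0486
finger_force: 0.0
```

```bash
cat > chk.py <<'E'
from rec import *
from plan import *
p,a=now(); print(L(p))
A=read_camera("scene");B=read_camera("top")
cv2.imwrite("pics/scene5.png",A[:,:,::-1]);cv2.imwrite("pics/top5.png",B[:,:,::-1])
for c in("scene","top"):
    for n in("cell_center","cell_button","lid_edge"): print(c,n,[(np.round(d["xy"],1).tolist(),round(d["p"],2)) for d in spot_point(n,c)][:3])
    print("expected center/button", proj(c,[*(O+U*.007),.044]).round(1),proj(c,[*(O+U*.062),.044]).round(1))
# rectify the top picture at cell top, lamp frame: rows along y, profile along x
for nm,img,c in(("top","pics/top5.png","top"),("scene","pics/scene5.png","scene")):
    g=cv2.imread(img)
    for y in(-.006,0,.006):
        X=np.arange(-.066,.068,.004); P=np.array([[*(O+U*x+Wv*y),.061-.0] for x in X]); uv=projv(c,P).astype(np.float32)
        v=cv2.remap(g,uv[:,:1],uv[:,1:],cv2.INTER_LINEAR)[:,0].mean(1); print(nm,y,np.round(v).astype(int).tolist())
E
python3 chk.py
```

```text
t 13.15 pos [ 0.4979 -0.0272  0.2019] ang 3.27 tilt [ 0.     0.001 -1.   ] F [-0.4 -0.3  0.4] w 0.0486 ff 0.0 q [-0.29  0.32  1.49  0.    1.34 -0.35]
[-142.4   -0.5  201.9]
scene cell_center [([233.6, 175.9], 0.76), ([255.9, 190.0], 0.24)]
scene cell_button [([218.6, 165.2], 0.94), ([289.3, 175.8], 0.32)]
scene lid_edge [([195.1, 96.4], 0.77)]
expected center/button [233.3 176.9] [220.  168.3]
top cell_center [([344.1, 228.3], 0.55)]
top cell_button [([357.7, 224.6], 0.81)]
top lid_edge [([399.9, 217.2], 0.77), ([196.0, 254.5], 0.47)]
expected center/button [345.4 227.8] [362.6 226.4]
top -0.006 [46, 151, 165, 163, 162, 163, 175, 110, 46, 32, 148, 199, 191, 190, 189, 188, 192, 192, 192, 191, 194, 194, 193, 191, 192, 193, 192, 193, 192, 194, 181, 93, 91, 128]
top 0 [69, 107, 159, 164, 160, 161, 165, 149, 80, 34, 104, 205, 212, 208, 207, 206, 208, 209, 207, 207, 208, 208, 206, 208, 207, 208, 208, 208, 208, 211, 216, 127, 97, 129]
top 0.006 [123, 45, 152, 166, 159, 162, 163, 172, 115, 37, 46, 155, 200, 191, 192, 195, 194, 194, 194, 195, 192, 190, 190, 187, 188, 189, 191, 191, 191, 194, 208, 87, 69, 125]
scene -0.006 [143, 129, 116, 114, 123, 127, 108, 95, 119, 153, 173, 180, 178, 179, 180, 181, 182, 183, 186, 185, 185, 186, 186, 182, 180, 180, 180, 180, 180, 184, 171, 150, 110, 100]
scene 0 [143, 122, 102, 101, 125, 146, 122, 94, 136, 188, 214, 215, 215, 214, 216, 216, 217, 217, 218, 218, 217, 218, 218, 217, 218, 217, 217, 218, 217, 217, 204, 171, 119, 103]
scene 0.006 [144, 124, 112, 115, 146, 163, 126, 99, 152, 203, 221, 221, 221, 221, 221, 221, 222, 221, 221, 219, 218, 218, 217, 218, 216, 215, 215, 213, 212, 212, 199, 161, 114, 104]
```

```bash
python3 - <<'E'
from rec import *
from plan import *
Y=np.arange(-.040,.041,.001)
for c in("scene","top"):
    g=cv2.imread(f"pics/{c}5.png")
    for x in(-.02,0,.02,.04,.05):
        P=np.array([[*(O+U*x+Wv*y),.044] for y in Y]);uv=projv(c,P).astype(np.float32)
        v=cv2.remap(g,uv[:,:1],uv[:,1:],cv2.INTER_LINEAR)[:,0].mean(1); i=np.nonzero(v>165)[0]
        print(c,x,"bright y mm",(Y[i[0]]*1000).round(),(Y[i[-1]]*1000).round(), "peak", (Y[v.argmax()]*1000).round(), v[::4].round().astype(int).tolist())
E
```

```text
scene -0.02 bright y mm -10.0 8.0 peak -1.0 [60, 60, 74, 99, 119, 128, 142, 162, 173, 181, 186, 180, 169, 144, 113, 84, 71, 75, 96, 115, 108]
scene 0 bright y mm -19.0 8.0 peak -5.0 [59, 61, 70, 95, 127, 161, 194, 213, 221, 220, 211, 190, 169, 143, 114, 88, 78, 78, 96, 113, 110]
scene 0.02 bright y mm -19.0 7.0 peak -8.0 [59, 61, 69, 94, 126, 165, 201, 217, 222, 217, 206, 187, 164, 138, 107, 78, 57, 52, 76, 103, 109]
scene 0.04 bright y mm -19.0 7.0 peak -9.0 [58, 61, 71, 93, 122, 157, 199, 217, 220, 214, 199, 182, 161, 133, 102, 76, 61, 63, 86, 108, 110]
scene 0.05 bright y mm -19.0 6.0 peak -10.0 [58, 60, 58, 63, 92, 149, 197, 217, 218, 212, 198, 183, 157, 132, 102, 81, 65, 64, 79, 102, 110]
top -0.02 bright y mm -9.0 5.0 peak -4.0 [134, 131, 133, 139, 91, 44, 74, 142, 179, 204, 203, 181, 130, 98, 56, 59, 72, 111, 110, 106, 107]
top 0 bright y mm -9.0 10.0 peak -3.0 [136, 133, 130, 133, 132, 133, 90, 142, 173, 203, 208, 205, 185, 155, 95, 132, 129, 128, 129, 130, 133]
top 0.02 bright y mm -9.0 10.0 peak 2.0 [131, 130, 129, 130, 132, 132, 109, 140, 174, 201, 208, 209, 179, 155, 93, 119, 134, 129, 129, 129, 129]
top 0.04 bright y mm -9.0 10.0 peak 3.0 [136, 134, 131, 139, 84, 6, 20, 149, 175, 201, 207, 204, 181, 155, 101, 0, 55, 128, 128, 130, 131]
top 0.05 bright y mm -9.0 9.0 peak -1.0 [137, 137, 133, 138, 137, 129, 120, 136, 174, 204, 208, 204, 181, 148, 112, 117, 132, 137, 136, 134, 135]
```

The stick is seated. Its edge positions are constant along the axis, so it lies level, and its ends are where they should be. Now the lid: go over it with closed fingers and come down behind.

Request:
play_rows --rows '[255, -4.5, 0, -4, 0, 255, -4.5, 0, -4, 0, 255, -4.5, 0, -3, 0, 255, -4.5, 0, 0, 0, 255, -4.5, 0, 0, 0, 255, -4.4, 0, 0, 0, 255, -4.4, 0, 0, 0, 255, 0, 0, 3, 0, 255, 0, 0, 3, 0, 255, 0, 0, 3, 0]' --newtons 40

```text
clock: 14.55
position: [0.5142, -0.3251, 0.2037]
tool_rot: [-0.0, 0.688, 0.726, -0.0]
force: [1.5, -0.5, 0.6]
grip_width: 0.0001
finger_force: 0.0
```

```bash
python3 - <<'E'
from plan import *
p,a=now(); print(L(p))
c=None
for th in np.arange(1.6,-.01,-.16):
    q=np.array([98-150*np.cos(th)+2.5*np.sin(th)+11,66.5+150*np.sin(th)+2.5*np.cos(th)]); print(round(th,2),q.round(1),None if c is None else ("row x %.2f z %.2f"%tuple((c-q)/10))); c=q
E
```

```text
t 14.55 pos [ 0.5142 -0.3251  0.2037] ang 3.09 tilt [ 0. -0. -1.] F [ 1.5 -0.5  0.6] w 0.0001 ff 0.0 q [-0.76  0.5   1.17 -0.    1.47 -0.81]
[ 1.559e+02 -2.000e-01  2.037e+02]
1.6 [115.9 216.4] None
1.44 [ 91.9 215.5] row x 2.40 z 0.08
1.28 [ 68.4 210.9] row x 2.35 z 0.46
1.12 [ 45.9 202.6] row x 2.25 z 0.83
0.96 [ 25.  190.8] row x 2.09 z 1.18
0.8 [  6.3 175.8] row x 1.87 z 1.50
0.64 [ -9.8 158.1] row x 1.61 z 1.78
0.48 [-22.9 138. ] row x 1.31 z 2.01
0.32 [-32.6 116.1] row x 0.97 z 2.19
0.16 [-38.7  92.9] row x 0.61 z 2.32
0.0 [-41.  69.] row x 0.23 z 2.39
```

Request:
play_rows --rows '[255, 2.0, 0, -0.6, 0, 255, 2.0, 0, -0.6, 0, 255, 2.4, 0, 0.1, 0, 255, 2.35, 0, 0.45, 0, 255, 2.25, 0, 0.85, 0, 255, 2.1, 0, 1.2, 0, 255, 1.85, 0, 1.5, 0, 255, 1.6, 0, 1.8, 0, 255, 1.3, 0, 2.0, 0, 255, 0.95, 0, 2.2, 0]' --newtons 40

```text
clock: 15.55
position: [0.5053, -0.1346, 0.1186]
tool_rot: [0.003, 0.687, 0.727, 0.001]
force: [-0.1, -0.7, 0.3]
grip_width: -0.0004
finger_force: 0.3
```

Request:
play_rows --rows '[255, 0.6, 0, 2.3, 0, 255, 0.2, 0, 1.5, 0, 255, 0, 0, 0.5, 0, 255, 0, 0, 0.4, 0, 255, 0, 0, 0, 0]' --newtons 40

```text
clock: 16.05
position: [0.5045, -0.1282, 0.0703]
tool_rot: [0.001, 0.687, 0.727, 0.0]
force: [0.0, 0.8, 1.0]
grip_width: 0.0002
finger_force: 0.0
```

```bash
python3 - <<'E'
from h import *
from plan import *
p,a=now(); print(L(p))
for c in("scene","top"):
    read_camera(c)
    for n in("lid_edge","slot"): print(c,n,[(np.round(d["xy"],1).tolist(),round(d["p"],2)) for d in spot_point(n,c)][:3])
    for th in(0,.1,.3): print(th,proj(c,[*(O+U*(.098-.213*np.cos(th))),.0665+.213*np.sin(th)]).round(1),proj(c,[*(O-U*.09),.069]).round(1))
E
```

```text
t 16.05 pos [ 0.5045 -0.1282  0.0703] ang 3.21 tilt [-0.001  0.002 -1.   ] F [0.  0.8 1. ] w 0.0002 ff 0.0 q [-0.48  0.51  1.61  0.    1.02 -0.53]
[-41.3   0.7  70.3]
scene lid_edge [([238.3, 191.7], 0.5)]
scene slot [([257.9, 187.4], 0.65)]
0 [264.2 191.4] [257.5 186.5]
0.1 [263.8 185.9] [257.5 186.5]
0.3 [261.1 173.7] [257.5 186.5]
top lid_edge [([304.8, 234.1], 0.81)]
top slot [([316.3, 229.0], 0.77)]
0 [307.6 230.6] [315.7 229.9]
0.1 [308.4 230.3] [315.7 229.9]
0.3 [312.  229.5] [315.7 229.9]
```

Request:
play_rows --rows '[255, 0, 0, 0.15, 0, 255, 0, 0, 0.15, 0, 255, 0, 0, 0.1, 0, 255, 0, 0, 0, 0]' --newtons 40

```text
clock: 16.75
position: [0.5044, -0.1283, 0.0685]
tool_rot: [0.002, 0.687, 0.727, 0.0]
force: [-9.3, 2.7, 33.4]
grip_width: -0.0
finger_force: 16.9
```

The lid is shut: firm contact at z = 0.0685, where its top should be at 0.069. Now I'll fit the stud wing precisely and plan the trip.

```bash
cat > wing.py <<'E'
from rec import *
from plan import *
k=8
def hullmask(c,p,box,sh):
    x,y,w=p;m=np.array([[np.cos(w),-np.sin(w),0],[np.sin(w),np.cos(w),0],[0,0,1]])
    uv=(projv(c,box@m.T+[x,y,0])+.5-sh[:2])*k
    M=np.zeros((sh[3]*k,sh[2]*k),np.uint8); cv2.fillConvexPoly(M,cv2.convexHull(np.round(uv*16).astype(np.int32)),1,cv2.LINE_8,4); return M
box=np.array([[a,b,z] for a in(-.023,.023) for b in(-.005,.005) for z in(.038,.080)])
S={"top":(182,238,28,32),"scene":(368,238,32,30)}
D={}
for c,t in(("top",100),("scene",95)):
    x,y,w,h=S[c]; im=cv2.resize(cv2.imread(f"pics/{c}0.png")[y:y+h,x:x+w],None,fx=k,fy=k,interpolation=cv2.INTER_CUBIC).max(2)
    m=cv2.morphologyEx((im<t).astype(np.uint8),cv2.MORPH_CLOSE,np.ones((13,13)))
    n,l,st,_=cv2.connectedComponentsWithStats(m)
    h0=hullmask(c,[.437,.3005,2.69],box,S[c]); j=np.argmax([0]+[(h0*(l==i)).sum() for i in range(1,n)]); D[c]=(l==j).astype(np.uint8); print(c,st[j])
def iou(p,cs): return sum((a:=hullmask(c,p,box,S[c]))[D[c]>0].sum()/((a|D[c]).sum()) for c in cs)/len(cs)
for cs in(["top"],["scene"],["top","scene"]):
    r=max((minimize(lambda p:-iou(p,cs),[.437,.3005,w],method="Nelder-Mead",options=dict(initial_simplex=[[.437,.3005,w],[.441,.3005,w],[.437,.3045,w],[.437,.3005,w+.15]])) for w in(2.5,2.6,2.7,2.8)),key=lambda r:-r.fun); print(cs,r.x,np.degrees(r.x[2]),-r.fun)
E
python3 wing.py; python3 -c "
from plan import *
p,a=now(); plan(p,a,[(.50,-.05,.17,25,3,150),(.445,.27,.17,62,7,150),(.4365,.301,.15,62,1,150)])"
```

```text
top [  63   72   88  118 5161]
scene [   40    48   148   132 11183]
['top'] [0.4363 0.302  2.6792] 153.50688073083708 0.8851386257964525
['scene'] [0.4383 0.301  2.8937] 165.79443777416841 0.804242028038062
['top', 'scene'] [0.4362 0.3019 2.7022] 154.82331616640826 0.8113372898190874
t 16.75 pos [ 0.5044 -0.1283  0.0685] ang 3.23 tilt [-0.002  0.003 -1.   ] F [-9.3  2.7 33.4] w -0.0 ff 16.9 q [-0.48  0.51  1.62 -0.    1.01 -0.53]
 ->  [ 0.5  -0.05  0.17] 25
[[150, np.float64(2.61), np.float64(0.0), np.float64(-3.38), np.float64(-0.127)], [150, np.float64(2.59), np.float64(0.33), np.float64(-3.38), np.float64(-0.127)], [150, np.float64(2.53), np.float64(0.66), np.float64(-3.38), np.float64(-0.127)]]
 ->  [0.445 0.27  0.17 ] 62
[[150, np.float64(4.48), np.float64(1.22), np.float64(-0.0), np.float64(-0.092)], [150, np.float64(4.34), np.float64(1.63), np.float64(-0.0), np.float64(-0.092)], [150, np.float64(4.18), np.float64(2.02), np.float64(-0.0), np.float64(-0.092)], [150, np.float64(3.97), np.float64(2.4), np.float64(-0.0), np.float64(-0.092)], [150, np.float64(3.73), np.float64(2.75), np.float64(-0.0), np.float64(-0.092)], [150, np.float64(3.46), np.float64(3.08), np.float64(-0.0), np.float64(-0.092)], [150, np.float64(3.17), np.float64(3.39), np.float64(-0.0), np.float64(-0.092)]]
 ->  [0.4365 0.301  0.15  ] 62
[[150, np.float64(2.21), np.float64(2.34), np.float64(2.0), np.float64(-0.0)]]
```

Request:
play_rows --rows '[255, 0, 0, -2.5, 0, 150, 2.6, 0, -2.6, -0.127, 150, 2.6, 0.35, -2.6, -0.127, 150, 2.5, 0.65, -2.5, -0.127, 150, 4.5, 1.2, 0, -0.095, 150, 4.3, 1.6, 0, -0.095, 150, 4.2, 2.0, 0, -0.095, 150, 4.0, 2.4, 0, -0.095, 150, 3.7, 2.75, 0, -0.095, 150, 3.5, 3.1, 0, -0.095]' --newtons 40

```text
clock: 17.75
position: [0.4492, 0.2256, 0.1673]
tool_rot: [0.0, 0.276, 0.961, 0.0]
force: [0.6, 0.6, -0.4]
grip_width: 0.0348
finger_force: 0.0
```

```bash
python3 -c "
from plan import *
p,a=now(); plan(p,a,[(.4362,.3019,.12,63.8,2,150),(.4362,.3019,.046,63.8,3,150)])"
```

```text
t 17.75 pos [0.4492 0.2256 0.1673] ang 57.91 tilt [-0.  0. -1.] F [ 0.6  0.6 -0.4] w 0.0348 ff 0.0 q [ 0.23  0.36  1.53 -0.    1.25 -0.78]
 ->  [0.4362 0.3019 0.12  ] 63.8
[[150, np.float64(2.58), np.float64(2.89), np.float64(2.37), np.float64(-0.051)], [150, np.float64(2.43), np.float64(3.02), np.float64(2.37), np.float64(-0.051)]]
 ->  [0.4362 0.3019 0.046 ] 63.8
[[150, np.float64(0.0), np.float64(0.0), np.float64(2.47), np.float64(-0.0)], [150, np.float64(0.0), np.float64(0.0), np.float64(2.47), np.float64(-0.0)], [150, np.float64(0.0), np.float64(0.0), np.float64(2.47), np.float64(-0.0)]]
```

Request:
play_rows --rows '[150, 2.55, 2.9, 2.35, -0.051, 150, 2.45, 3.0, 2.35, -0.051, 150, 0, 0, 0, 0, 150, 0, 0, 2.5, 0, 150, 0, 0, 2.5, 0, 150, 0, 0, 2.4, 0, 150, 0, 0, 0, 0, 255, 0, 0, 0, 0, 255, 0, 0, 0, 0, 255, 0, 0, 0, 0]' --newtons 40

```text
clock: 18.75
position: [0.438, 0.3003, 0.0477]
tool_rot: [0.001, 0.229, 0.973, 0.001]
force: [-0.1, 0.0, 3.8]
grip_width: 0.0096
finger_force: 40.5
```

```bash
python3 -c "
from plan import *
p,a=now()"
```

```text
t 18.75 pos [0.438  0.3003 0.0477] ang 63.54 tilt [-0.002  0.002 -1.   ] F [-0.1  0.   3.8] w 0.0096 ff 40.5 q [ 0.38  0.56  1.61 -0.    0.98 -0.73]
```

```bash
python3 -c "
from plan import *
p,a=now(); plan(p,a,[(.438,.3003,.13,63.5,2,255),(.5032,-.0794,.13,93.1,9,255)])"
```

```text
t 18.75 pos [0.438  0.3003 0.0477] ang 63.54 tilt [-0.002  0.002 -1.   ] F [-0.1  0.   3.8] w 0.0096 ff 40.5 q [ 0.38  0.56  1.61 -0.    0.98 -0.73]
 ->  [0.438  0.3003 0.13  ] 63.5
[[255, np.float64(-0.0), np.float64(0.0), np.float64(-4.12), np.float64(0.0)], [255, np.float64(-0.0), np.float64(0.0), np.float64(-4.12), np.float64(0.0)]]
 ->  [ 0.5032 -0.0794  0.13  ] 93.1
[[255, np.float64(-2.53), np.float64(-3.45), np.float64(-0.0), np.float64(-0.057)], [255, np.float64(-2.33), np.float64(-3.59), np.float64(-0.0), np.float64(-0.057)], [255, np.float64(-2.12), np.float64(-3.72), np.float64(-0.0), np.float64(-0.057)], [255, np.float64(-1.9), np.float64(-3.83), np.float64(-0.0), np.float64(-0.057)], [255, np.float64(-1.68), np.float64(-3.94), np.float64(-0.0), np.float64(-0.057)], [255, np.float64(-1.45), np.float64(-4.03), np.float64(-0.0), np.float64(-0.057)], [255, np.float64(-1.22), np.float64(-4.1), np.float64(-0.0), np.float64(-0.057)], [255, np.float64(-0.98), np.float64(-4.17), np.float64(-0.0), np.float64(-0.057)], [255, np.float64(-0.74), np.float64(-4.22), np.float64(-0.0), np.float64(-0.057)]]
```

Request:
play_rows --rows '[255, 0, 0, -4.1, 0, 255, 0, 0, -4.1, 0, 255, -2.5, -3.45, 0, -0.057, 255, -2.35, -3.6, 0, -0.057, 255, -2.1, -3.7, 0, -0.057, 255, -1.9, -3.8, 0, -0.057, 255, -1.7, -3.95, 0, -0.057, 255, 0, 0, 0, 0]' --newtons 60

```text
clock: 19.55
position: [0.4745, 0.0856, 0.129]
tool_rot: [0.001, 0.09, 0.996, -0.0]
force: [0.7, 0.2, -1.2]
grip_width: 0.0093
finger_force: 60.0
```

```bash
python3 - <<'E'
from rec import *
from plan import *
p,a=now()
out=[]
for c in("top","scene"):
    A=read_camera(c)[:,:,::-1]; cv2.imwrite(f"pics/{c}6.png",A)
    im=rectify(c,f"pics/{c}6.png",.43,.57,-.30,-.04,.069)
    for k in range(0,im.shape[1],20): cv2.line(im,(k,0),(k,6 if k%100 else 14),(0,0,255),1)
    for k in range(0,im.shape[0],20): cv2.line(im,(0,k),(6 if k%100 else 14,k),(0,0,255),1)
    out.append(im)
    x,y=proj(c,[p[0],p[1],.11]).astype(int); w=30; out.append(cv2.resize(A[max(y-w,0):y+w,x-w:x+w],(280,280),interpolation=cv2.INTER_CUBIC))
    print(c,(x,y),[(np.round(d["xy"],1).tolist(),round(d["p"],2)) for d in spot_point("stud_grip",c)][:3])
    ss=[d for d in spot_point("slot",c)]; print([(np.round(d["xy"],1).tolist(),round(d["p"],2),atz(c,d["xy"],.066).round(4)) for d in ss[:2]])
cv2.imwrite("pics/v10.png",np.vstack([np.hstack(out[:2]),np.hstack(out[2:])])[:, :800])
E
```

```text
t 19.55 pos [0.4745 0.0856 0.129 ] ang 79.67 tilt [-0.002 -0.001 -1.   ] F [ 0.7  0.2 -1.2] w 0.0093 ff 60.0 q [-0.07  0.37  1.64 -0.    1.12 -1.46]
top (np.int64(262), np.int64(239)) [([191.2, 220.0], 0.71), ([159.8, 278.4], 0.64)]
[([313.4, 229.3], 0.7, array([ 0.5034, -0.0727,  0.066 ]))]
scene (np.int64(308), np.int64(201)) [([432.9, 255.2], 0.85), ([352.8, 286.2], 0.55), ([315.0, 198.2], 0.46)]
[([257.0, 189.8], 0.93, array([ 0.5092, -0.0737,  0.066 ]))]Traceback (most recent call last):
  File "<stdin>", line 14, in <module>
    return _nx.concatenate(arrs, 1, dtype=dtype, casting=casting)
           ~~~~~~~~~~~~~~~^^^^^^^^^^^^^^^^^^^^^^^^^^^^^^^^^^^^^^^
ValueError: all the input array dimensions except for the concatenation axis must match exactly, but along dimension 0, the array at index 0 has size 279 and the array at index 1 has size 280
```

```bash
python3 - <<'E'
from rec import *
p=[.4745,.0856]
out=[]
for c in("top","scene"):
    A=cv2.imread(f"pics/{c}6.png")
    im=cv2.resize(rectify(c,f"pics/{c}6.png",.43,.57,-.15,-.03,.066,2500),(300,350))
    for k in range(0,300,25): cv2.line(im,(k,0),(k,6 if k%125 else 14),(0,0,255),1)
    for k in range(0,350,25): cv2.line(im,(0,k),(6 if k%125 else 14,k),(0,0,255),1)
    x,y=proj(c,[p[0],p[1],.11]).astype(int); w=30; out.append(np.hstack([im[:300],cv2.resize(A[max(y-w,0):y+w,x-w:x+w],(300,300),interpolation=cv2.INTER_CUBIC)]))
cv2.imwrite("pics/v10.png",np.vstack(out))
E
```

```text
(no output)
```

View pics/v10.png

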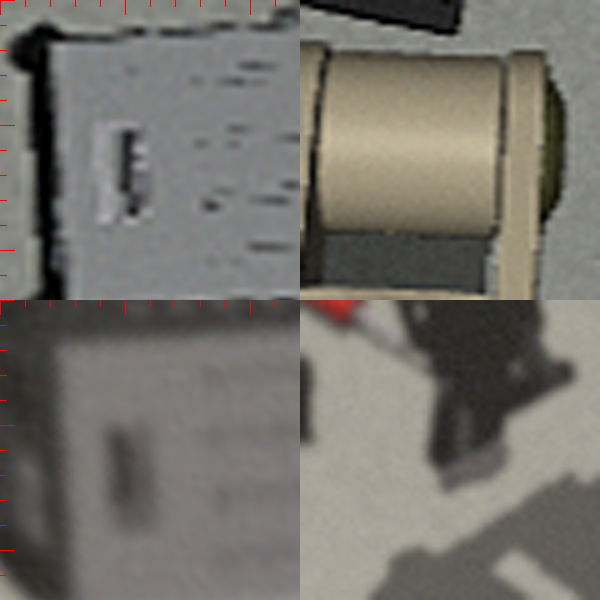

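The lid is shut with its slot centred at about (0.501, -0.080). The stud hangs straight in the gripper, its flange rim at scene columns 306 to 319. I'll compare that with the prediction to get the stud's offset along the fingers.

```bash
python3 - <<'E'
from rec import *
p=np.array([.4745,.0856]);t=np.radians(169.7);tx=np.array([np.cos(t),np.sin(t)])
g=cv2.imread("pics/scene6.png")
for d in(-.004,-.002,0,.002,.004):
    a=np.linspace(0,2*np.pi,120); c=p+d*tx
    P=np.r_[[[*(c+.022*np.array([np.cos(x),np.sin(x)])),z] for x in a for z in(.1153,.1193)]]; uv=projv("scene",P); print(d,uv.min(0).round(1),uv.max(0).round(1))
print(g[196:212,302:324].mean(2).astype(int))
from plan import *
q,a=now(); plan(q,a,[(.5018,-.080,.125,93.1,4,255)])
E
```

```text
-0.004 [299.2 194. ] [316.3 207.6]
-0.002 [299.8 193.7] [316.9 207.2]
0 [300.4 193.3] [317.5 206.9]
0.002 [301. 193.] [318.1 206.5]
0.004 [301.7 192.7] [318.7 206.2]
[[157 131  88  55  37  42  47  59  67  66  55  45  42  45  42  50  86 127
  153 159 162 162]
 [149 127  85  51  41  41  46  60  70  70  58  44  45  41  47  60  93 132
  157 161 158 160]
 [149 121  77  46  44  43  48  65  71  65  56  48  47  43  59  72 108 136
  154 160 159 159]
 [143 110  69  43  33  40  47  60  66  62  52  46  50  63  73  86 108 137
  156 158 160 158]
 [135 106  63  41  40  38  47  62  69  68  58  60  68  76  84  96 104 123
  147 159 159 163]
 [141 104  62  45  39  45  48  57  71  72  76  76  86  89  92  94 101 121
  144 155 159 158]
 [140 106  69  47  44  46  52  63  77  85  86  92  94  98  96  94 104 125
  143 160 161 162]
 [148 122  87  62  51  58  68  80  86  93  91  90  95  97  95  96 105 131
  149 159 160 160]
 [155 141 115  86  70  77  82  94  96  98  97  97  95  96  97 106 119 141
  152 161 161 157]
 [163 154 139 111  94  90  90  94  96  92  97  94  96 100 105 124 139 151
  159 159 158 163]
 [16
[... 362 characters left out ...]
 144]
 [162 158 162 161 154 149 148 153 157 162 164 163 163 160 155 156 159 164
  162 156 142 121]
 [160 162 163 165 159 159 159 162 158 158 159 163 162 160 159 162 158 158
  155 144 123 104]]
t 19.85 pos [0.4732 0.0906 0.1284] ang 79.95 tilt [-0.  0. -1.] F [-0.4  0.3 -1.2] w 0.009 ff 60.0 q [-0.06  0.37  1.65  0.    1.12 -1.45]
 ->  [ 0.5018 -0.08    0.125 ] 93.1
[[255, np.float64(-1.45), np.float64(-4.08), np.float64(0.09), np.float64(-0.057)], [255, np.float64(-1.21), np.float64(-4.15), np.float64(0.09), np.float64(-0.057)], [255, np.float64(-0.97), np.float64(-4.21), np.float64(0.09), np.float64(-0.057)], [255, np.float64(-0.73), np.float64(-4.26), np.float64(0.09), np.float64(-0.057)]]
```

Request:
play_rows --rows '[255, -1.4, -4.1, 0.1, -0.057, 255, -1.2, -4.15, 0.1, -0.057, 255, -0.95, -4.2, 0.1, -0.057, 255, -0.7, -4.2, 0.1, -0.057, 255, 0, 0, 0, 0, 255, 0, 0, 0, 0, 255, 0, 0, 0, 0]' --newtons 60

```text
clock: 20.55
position: [0.5003, -0.079, 0.1242]
tool_rot: [-0.0, -0.026, 1.0, 0.0]
force: [-0.2, -0.1, -0.7]
grip_width: 0.0088
finger_force: 60.0
```

```bash
python3 -c "
from plan import *
p,a=now(); print(L(p)); plan(p,a,[(.502,-.080,.110,93.1,2,255)])"
```

```text
t 20.55 pos [ 0.5003 -0.079   0.1242] ang 93.0 tilt [ 0.  0. -1.] F [-0.2 -0.1 -0.7] w 0.0088 ff 60.0 q [-0.39  0.42  1.58  0.    1.14 -2.01]
[-90.6  -0.8 124.2]
 ->  [ 0.502 -0.08   0.11 ] 93.1
[[255, np.float64(-0.08), np.float64(-0.05), np.float64(0.71), np.float64(-0.001)], [255, np.float64(-0.08), np.float64(-0.05), np.float64(0.71), np.float64(-0.001)]]
```

Request:
play_rows --rows '[255, -0.1, -0.05, 0.8, -0.001, 255, -0.05, -0.05, 0.8, 0, 255, 0, 0, 0.3, 0, 255, 0, 0, 0.3, 0, 255, 0, 0, 0.3, 0, 255, 0, 0, 0.3, 0, 255, 0, 0, 0.2, 0, 255, 0, 0, 0, 0]' --newtons 60

```text
clock: 21.35
position: [0.502, -0.0813, 0.094]
tool_rot: [-0.0, -0.026, 1.0, 0.0]
force: [0.0, 0.2, -0.4]
grip_width: 0.0093
finger_force: 60.0
```

Request:
play_rows --rows '[255, 0, 0, 0.3, 0, 255, 0, 0, 0.3, 0, 255, 0, 0, 0.3, 0, 255, 0, 0, 0.2, 0, 255, 0, 0, 0.1, 0, 255, 0, 0, 0, 0]' --newtons 60

```text
clock: 21.95
position: [0.502, -0.0813, 0.0826]
tool_rot: [0.0, -0.026, 1.0, -0.0]
force: [-2.0, 0.7, 4.5]
grip_width: 0.0091
finger_force: 60.9
```

Request:
play_rows --rows '[255, 0, 0, 0, 0.143, 255, 0, 0, 0, 0.143, 255, 0, 0, 0, 0.143, 255, 0, 0, 0, 0.143, 255, 0, 0, 0, 0.143, 255, 0, 0, 0, 0.143, 255, 0, 0, 0, 0.143, 255, 0, 0, 0, 0.143, 255, 0, 0, 0, 0.143, 255, 0, 0, 0, 0.143]' --newtons 60

```text
clock: 22.95
position: [0.5026, -0.0816, 0.0826]
tool_rot: [0.001, 0.638, 0.77, 0.0]
force: [0.1, -0.5, 3.6]
grip_width: 0.0092
finger_force: 60.6
```

Request:
play_rows --rows '[255, 0, 0, 0, 0.143, 255, 0, 0, 0, 0, 255, 0, 0, 0, 0]' --newtons 60

```text
clock: 23.25
position: [0.5024, -0.0815, 0.0826]
tool_rot: [0.001, 0.688, 0.726, 0.0]
force: [0.1, -0.2, 4.4]
grip_width: 0.0094
finger_force: 60.7
```

```bash
python3 -c "
from plan import *
p,a=now(); print(L(p))"
```

```text
t 23.25 pos [ 0.5024 -0.0815  0.0826] ang 3.08 tilt [-0.001  0.001 -1.   ] F [ 0.1 -0.2  4.4] w 0.0094 ff 60.7 q [-0.39  0.48  1.63 -0.    1.03 -0.45]
[-88.    1.2  82.6]
```

Request:
play_rows --rows '[255, 0, 0, -0.2, 0, 255, 0, 0, -0.15, 0, 255, 0, 0, -0.05, 0, 255, 0, 0, 0, 0]' --newtons 60

```text
clock: 23.65
position: [0.5018, -0.0812, 0.0858]
tool_rot: [-0.001, 0.689, 0.725, -0.0]
force: [0.2, -0.7, -5.2]
grip_width: 0.0091
finger_force: 59.3
```

The crossbar catches the plate after 3 mm of lift, so the stud holds. I'll lower it back, release and retreat.

Request:
play_rows --rows '[255, 0, 0, 0.2, 0, 255, 0, 0, 0.2, 0, 255, 0, 0, 0, 0, 160, 0, 0, 0, 0, 160, 0, 0, 0, 0, 160, 0, 0, -1, 0, 160, 0, 0, -3, 0, 160, 0, 0, -5, 0, 160, 4.5, 0, -3, 0, 160, 4.5, 0, 0, 0]' --newtons 40

```text
clock: 24.65
position: [0.4994, 0.0051, 0.2046]
tool_rot: [0.004, 0.69, 0.724, 0.002]
force: [0.5, -0.3, -0.8]
grip_width: 0.0317
finger_force: 0.0
```

Request:
play_rows --rows '[160, 4.5, 0, 0, 0, 160, 4.5, 0, 0, 0, 160, 3, 0, 0, 0, 160, 0, 0, 0, 0]' --newtons 40

```text
clock: 25.05
position: [0.4911, 0.1281, 0.2007]
tool_rot: [0.0, 0.688, 0.726, 0.0]
force: [0.6, -0.8, -0.3]
grip_width: 0.0318
finger_force: 0.0
```

```bash
python3 - <<'E'
from rec import *
from plan import *
p,a=now()
for c in("top","scene"):
    cv2.imwrite(f"pics/{c}7.png",read_camera(c)[:,:,::-1])
    print(c,[(n,[(np.round(d["xy"],1).tolist(),round(d["p"],2)) for d in spot_point(n,c)][:3]) for n in("stud_grip","lid_edge")])
    print("expected grip",proj(c,[*(O-U*.09),.094]).round(1),"edge",proj(c,[*(O-U*.115),.0665]).round(1))
    im=rectify(c,f"pics/{c}7.png",.45,.55,-.13,-.03,.115 if 1 else 0); g=im.max(2)
    print(rectmeas(cv2.morphologyEx((g<75).astype(np.uint8),cv2.MORPH_CLOSE,np.ones((7,7))),.55,-.03,seed=(100,100)))
# compare bystanders: image difference start vs end
for c in("top","scene"):
    d=cv2.absdiff(cv2.GaussianBlur(cv2.imread(f"pics/{c}0.png"),(0,0),1.5),cv2.GaussianBlur(cv2.imread(f"pics/{c}7.png"),(0,0),1.5)).max(2)
    n,l,st,_=cv2.connectedComponentsWithStats((d>25).astype(np.uint8)); print(c,[s.tolist() for s in st[1:] if s[4]>15])
E
```

```text
t 25.05 pos [0.4911 0.1281 0.2007] ang 3.11 tilt [ 0.001  0.001 -1.   ] F [ 0.6 -0.8 -0.3] w 0.0318 ff 0.0 q [ 0.02  0.33  1.47  0.    1.34 -0.03]
top [('stud_grip', [([319.1, 225.3], 0.68), ([161.3, 277.5], 0.51), ([191.5, 217.3], 0.48)]), ('lid_edge', [([306.5, 230.7], 0.57)])]
expected grip [316.3 229.6] edge [307.6 230.6]
{'c': array([ 0.5024, -0.0674], dtype=float32), 'L': np.float32(0.10107187), 'S': np.float32(0.06611376), 'yaw': np.float32(5.5872498)}
scene [('stud_grip', [([354.8, 285.0], 0.71), ([433.6, 252.3], 0.68), ([258.1, 184.8], 0.52)]), ('lid_edge', [([262.2, 189.1], 0.6)])]
expected grip [257.3 180.3] edge [264.2 191.4]
{'c': array([ 0.5173, -0.0642], dtype=float32), 'L': np.float32(0.068), 'S': np.float32(0.032000005), 'yaw': np.float32(90.0)}
top [[222, 191, 37, 16, 390], [347, 202, 36, 41, 952], [179, 209, 73, 148, 4651], [215, 208, 61, 198, 3968], [308, 215, 16, 18, 135], [325, 221, 14, 17, 152], [199, 222, 3, 16, 43], [307, 225, 12, 11, 66], [310, 234, 14, 12, 122], [215, 270, 8, 4, 26], [230, 294, 8, 6, 22], [100, 306, 99, 75, 3443], [15, 344, 249, 76, 7526], 
[... 318 characters left out ...]
04, 0, 21, 28, 332], [527, 0, 33, 67, 1559], [479, 6, 5, 5, 19], [461, 11, 19, 10, 127], [501, 28, 24, 12, 123], [449, 34, 22, 65, 653], [374, 40, 32, 48, 564], [290, 43, 91, 153, 6045], [346, 48, 23, 15, 200], [489, 49, 17, 23, 159], [521, 51, 39, 134, 3153], [435, 69, 14, 15, 105], [364, 79, 21, 33, 334], [391, 90, 57, 46, 1664], [481, 90, 6, 14, 49], [194, 93, 33, 43, 751], [197, 106, 9, 7, 24], [388, 109, 100, 68, 2552], [360, 112, 7, 10, 54], [447, 126, 19, 9, 66], [409, 131, 8, 7, 32], [352, 132, 29, 21, 335], [194, 140, 65, 42, 1389], [452, 147, 98, 143, 5885], [276, 175, 178, 107, 6701], [245, 177, 27, 22, 273], [234, 179, 15, 13, 107], [554, 196, 6, 12, 55], [370, 242, 24, 24, 405]]
```

```bash
python3 -c "
from workcell import job_done
print(job_done())"
```

```text
the job is handed in; nothing more can be done
None
```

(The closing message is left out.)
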